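# Press the specimen blocks and tray them

## Task

Lay every standing specimen block on its side on the bed of the hand press, side by side under the press bar and pointing straight in from the bed's front edge; the easy way is to stand a block against that low edge and push high until it tips over onto the bed. With all of them lying there, pull the sprung handle down until the bar presses on the blocks and then ease it slowly all the way back up, never letting it fly back. Then put all the blocks on their sides in the shallow tray and let go of them, leaving the mug, the bottle and the mouse where they are.

Things in the scene. Friction and masses are not known exactly. Their poses are not given: they have to be found in the camera images.
- block1: Black resin specimen block, 36 x 36 mm square and 90 mm long, 0.2 to 0.3 kg, standing on end on the slide folder at the start; a grey band near its foot and a grey stone disc in its top. Two or three of these are there (None if absent). Origin: middle of the foot face; z runs along its length from foot to top.
- block2: As block1.
- block3: As block1.
- block1_mid (a point): Its point at half length, 45 mm from either end; same axes as the block.
- block2_mid (a point): Its point at half length, 45 mm from either end; same axes as the block.
- block3_mid (a point): Its point at half length, 45 mm from either end; same axes as the block.
- press: Hand press, fixed on the desk: flat grey bed plate 205 mm deep (x), 340 mm wide (y), 12 mm thick, a post 102 mm high at each far corner (x 163 to 197, |y| 157 to 169 mm). Origin: at desk level below the middle of the bed's front edge (robot side, the low stop for tipping). +x points in over the bed, z up. A block tipped over this edge comes to lie with its mid point at x = 15 to 35, z = 30 mm.
- bail (a joint): Angle of the press's hinged U-frame, rad: 0 = raised (sprung rest, 77 degrees above level), grows as it is pulled down; at 1.35 it is level and its bar presses on lying blocks (1.40 with nothing under it). The spring pulls up with about 1.3 N at the handle near the top, 5.5 N at the bottom; let go, it flies up. Ease it back well below 1.2 rad/s.
- handle (a point): Middle of the press handle: a round steel bar, 16 mm thick and 290 mm long between the arms, parallel to the press's y axis, 225 mm from the hinge line. Raised it is at x = 131, z = 295 mm in the press's frame; down (1.35 rad) at x = -45, z = 75 mm. Axes parallel to the press's when raised, turning with the frame.
- hinge (a point): Middle of the U-frame's hinge line, at x = 180, y = 0, z = 75 mm in the press's frame; the line runs along its y. The frame: two side arms 16 mm high at |y| = 145 to 155 mm, the handle, and a cross bar with a rubber pad that, when down, covers x = 0 to 60 mm, |y| < 142 mm of the bed with its underside at z = 48 mm.
- tray: Shallow aluminium tray, fixed, 160 mm (x) by 260 mm (y) outside, 10 mm high, walls 4 mm thick, floor 4 mm thick. Origin: centre of its underside, z up. To the left or the right of the press.
- folder: Cardboard slide folder, a fixed flat slab 240 mm (x) by 220 mm (y) by 4 mm, with white slide labels. Origin: centre of its underside. On the other side of the press; the blocks stand on it at the start.
- mug: Blue mug, 80 mm across, 95 mm high, bystander. Origin: centre of its underside.
- oil_bottle: Small amber bottle, 34 mm across, 75 mm high, bystander. Origin: centre of its underside.
- mouse: White computer mouse, 105 x 60 x 30 mm, bystander. Origin: centre of its underside.
Not all that is in view belongs to the job. What is shaped like the block2 but pink or purple is not meant.

How it is judged:
On the way, in this order (a step that is already met when the one before it is completed fails the run):
1. every block lies flat on its side on the press bed under the bar's place, pointing straight in from the front edge (x of block1_mid in the frame of press between 0.004 and 0.062 m and y of block1_mid in the frame of press between -0.127 and 0.127 m and z of block1_mid in the frame of press between 0.026 and 0.034 m and angle between block1's own z axis and vertical between 1.45 and 1.69 rad and angle between the z axis of each of block1, block2, block3 and the x axis of press, either way round below 0.3 rad and x of block2_mid in the frame of press between 0.004 and 0.062 m and y of block2_mid in the frame of press between -0.127 and 0.127 m and z of block2_mid in the frame of press between 0.026 and 0.034 m and angle between block2's own z axis and vertical between 1.45 and 1.69 rad and x of block3_mid in the frame of press between 0.004 and 0.062 m and y of block3_mid in the frame of press between -0.127 and 0.127 m and z of block3_mid in the frame of press between 0.026 and 0.034 m and angle between block3's own z axis and vertical between 1.45 and 1.69 rad), for 0.3 s.
2. handle pulled down so that the bar is on the blocks, all still lying in place (all of step 1 and value of joint bail above 1.325 rad), for 0.2 s.
3. handle eased back up to rest (value of joint bail below 0.08 rad), for 0.2 s.
At the end, for the whole second after the job is handed in: Every block lies on its side (within 7 degrees of level), at rest, flat on the tray's floor with its mid point inside the tray; the press handle is fully up (within 0.08 rad) (x of block1_mid in the frame of tray between -0.08 and 0.08 m and y of block1_mid in the frame of tray between -0.13 and 0.13 m and z of block1_mid in the frame of tray between 0.018 and 0.027 m and angle between block1's own z axis and vertical between 1.45 and 1.69 rad and linear speed of each of block1, block2, block3 below 0.02 m/s and x of block2_mid in the frame of tray between -0.08 and 0.08 m and y of block2_mid in the frame of tray between -0.13 and 0.13 m and z of block2_mid in the frame of tray between 0.018 and 0.027 m and angle between block2's own z axis and vertical between 1.45 and 1.69 rad and x of block3_mid in the frame of tray between -0.08 and 0.08 m and y of block3_mid in the frame of tray between -0.13 and 0.13 m and z of block3_mid in the frame of tray between 0.018 and 0.027 m and angle between block3's own z axis and vertical between 1.45 and 1.69 rad and value of joint bail below 0.08 rad); the robot touches nothing.
It fails at once if the press handle flies back (faster than 1.2 rad/s) (velocity of joint bail below -1.2 rad/s).
It fails at once if the mug, the bottle or the mouse moved more than 3 cm (distance of any of mug, oil_bottle, mouse from where it was at the start of the episode above 0.03 m).
Of block1, block2, block3 only 2 to 3 are there at a start; the rules pass over those that are not, and their reading is None.
At some moment in a run one of block1, block2, block3 may be knocked a few centimetres aside while the robot is not near it.
It also fails if it takes over 210 s, if anything falls off the work surface, if the arm or the gripper's body presses on something with over 40 N, if the wrist force passes 120 N, or if a joint passes its speed limit or range.

## Robot

A 6-joint arm with a two-finger parallel gripper is mounted at the origin on the work surface. World frame = base frame: x ahead of the robot, y to its left, z up, the work surface at z = 0. Lengths are in m, angles in rad, forces in N, time in s.
With the tool pointing down it reaches from about 0.375 to 0.9 m from the base axis. Payload 3.1 kg.
Tool frame: the origin (TCP) lies on the centre line of the jaws, within the pads' length; the fingertips stand 25 mm ahead of it and the grasp point (between the pads) lies 6 mm ahead of it (manip.tips_ahead is the distance from the TCP to the fingertips, in m); z points along the fingers, y is the direction in which the jaws open and shut (so a half turn about z gives the same grasp; the last joint's range is limited). The gripper opens to 85 mm and grips with 20 to 120 N. Pads are 22 mm wide; open, the fingers measure 114 mm over their backs; the gripper's body (76 mm by 85 mm) begins 54 mm behind the grasp point. The pads swing forward as they close: fully open they stand 13 mm farther back than shut.
Start: joints at [1.119, 0.527, 1.433, -0, 1.181, -0.178], TCP at [0.168, 0.602, 0.256] pointing down, gripper open.
Joint ranges: [-3.08, 3.08], [-0.75, 2.2], [0.22, 2.44], [-1.43, 4.57], [0, 2.65], [-2.85, 2.85]. Speed limits (rad/s): [2.79, 2.79, 3.14, 3.14, 3.14, 3.14].

## Interface

Orientations are given as a unit quaternion [x, y, z, w].
In Python, from station import manip gives the robot as it stands.
- The arm moves only by the tool play_rows, never from a script. Its argument "steps" is a list that holds one entry, the list of rows, each a list of 6 numbers: the shift along the tool's x, y, z in m, then the turn, a rotation vector about the tool's x, y, z in degrees. In form: [[[x, y, z, rx, ry, rz], ...]]. A call has 1 to 10 rows; each row shifts and turns the commanded pose from where the row before left it, along the tool's axes as they then stand; what a row does not reach is not made up. A row lasts 1/8 s, in which the tool goes at most 62.5 mm and 10.7 degrees, less where a joint would pass 70% of its speed; a pose out of reach is approached as far as the arm can. A call is refused whole if a number of a shift passes 0.0625 or a number of a turn 10.7, either way. A call with a gripper value outside its range is refused whole. "fingers" is the opening, from 0 (shut) to 1 (fully open), set as the call begins (left out, the last holds). The fingers move at their own pace and stop on an object; "squeeze" is the grip in N (left out, the last holds). Time passes only in rows, so rows that do not move let the fingers close. It gives the time, the measured TCP pose, the force and the opening at its end, in the units of the state.
- manip.sense(): the state, without advancing time (a new reading comes with each control period).
- manip.snapshot(name): name is "scene" or "top" or "wrist"; returns a dict with "img" (480x640x3 uint8, red, green, blue), "K" (3x3 intrinsics, pixels), "k1" (the pictures are not rectified: a ray, as slopes to the right and down, at radius r is drawn at 1 + k1 r^2 times it, then the intrinsics apply), "world_from_camera" (4x4, takes a point from camera to world coordinates). Camera axes: x right, y down, z forward; pixel columns grow to the right and rows downward; lengths in m; the calibration is good to about 2 mm. A picture is of the moment at which its call begins. There is no depth.
- manip.sign_off(): hands the job in, once; it reports no verdict.
Trained networks look in a picture, given as the dict that the camera call returned (one of the last four; its "shot" number tells which), for a name from the list of things; names that differ only in an ending like _2 or _b are one class to them, and where a whole thing is asked for, a point or a joint stands for the part that bears it (a point fixed in the world has none). Each returns a list of dicts, best first, with "score" (0 to 1); they miss things now and then, are a little off and sometimes report something else, mostly with a low value. They report only what shows in the picture. A call takes as long as a camera call. They do not tell look-alikes from the thing itself.
- manip.regions_of(label, picture): "pixels" (480x640 bool, what is visible of it) and "rect" ([left, top, right, bottom] in pixels, round what is visible of it).
- manip.pinpoint(label, picture): "point" ([column, row] in pixels: a listed point, or the origin of a listed thing).
The state is a dict: "t": time; "q": joint angles; "qd": joint speeds; "tau": joint torques, N m; "tcp_pos": TCP position; "tool_rot": TCP orientation; "force": force on the tool from outside, world axes, zero at the start; "ft_torque": the same for the moment, N m; "finger_gap": opening from 0.0 (shut) to 1.0 (fully open).
Only numpy, scipy, OpenCV 4.12 (cv2) and the standard library are available. Lean on these libraries where they do the work, as an engineer would, in place of code of your own. Each camera call takes 0.05 s, during which the arm holds its last target.

## Working session

There is one attempt and no reset: what is moved stays moved. The work goes in short steps, Python scripts to look and compute and a tool call to move; the robot and the scene stay as the last step left them, time stands still between calls to the robot, and variables do not carry over. Pictures are saved under pics/ and viewed, and the job is handed in when it is done.

Besides the shell and the picture viewer there is one more tool, called by a JSON object that holds its "op" and its "data", one argument or row to a line. play_rows: Moves the arm, as the interface text tells. Its arguments: {"type":"object","properties":{"steps":{"type":"array"},"fingers":{"type":"number"},"squeeze":{"type":"number"}},"required":["steps"]}

```bash
ls; mkdir -p pics
cat > h.py <<'E'
import numpy as np, cv2
from station import manip
from scipy.spatial.transform import Rotation as R
def snap(n,save=None):
    s=manip.snapshot(n)
    if save: cv2.imwrite('pics/'+save+'.png',s['img'][:,:,::-1])
    return s
def ray(s,px):
    K=np.array(s['K']);k1=s['k1'];d=np.array([(px[0]-K[0,2])/K[0,0],(px[1]-K[1,2])/K[1,1]])
    u=d.copy()
    for _ in range(30): u=d/(1+k1*(u@u))
    T=np.array(s['world_from_camera']);v=T[:3,:3]@np.array([u[0],u[1],1]);return T[:3,3],v
def atz(s,px,z):
    o,v=ray(s,px);return o+v*(z-o[2])/v[2]
def proj(s,p):
    T=np.linalg.inv(np.array(s['world_from_camera']));c=T[:3,:3]@np.array(p)+T[:3,3];u=c[:2]/c[2]
    u=u*(1+s['k1']*(u@u));K=np.array(s['K']);return np.array([K[0,0]*u[0]+K[0,2],K[1,1]*u[1]+K[1,2]])
E
python3 - <<'E'
from h import *
for n in ('scene','top','wrist'):
    s=snap(n,n+'0'); print(n,np.round(np.array(s['world_from_camera']),3).tolist(),np.array(s['K']).tolist(),s['k1'])
print(manip.sense(), manip.tips_ahead)
E
```

```text
pics
scene [[0.753, 0.472, -0.459, 1.147], [0.658, -0.518, 0.546, -0.657], [0.02, -0.713, -0.701, 0.995], [0.0, 0.0, 0.0, 1.0]] [[492.167969612895, 0.0, 325.95206117130857], [0.0, 492.167969612895, 242.5278121738511], [0.0, 0.0, 1.0]] -0.08292186627635871
top [[0.013, -0.995, 0.103, 0.467], [-1.0, -0.012, 0.015, -0.041], [-0.014, -0.104, -0.995, 1.637], [0.0, 0.0, 0.0, 1.0]] [[564.4661427369209, 0.0, 324.10975913815446], [0.0, 564.4661427369209, 238.05582708722048], [0.0, 0.0, 1.0]] -0.15301960946822626
wrist [[0.271, 0.915, 0.299, 0.091], [0.963, -0.256, -0.087, 0.624], [-0.003, 0.312, -0.95, 0.374], [0.0, 0.0, 0.0, 1.0]] [[387.3392608424135, 0.0, 319.8599381779506], [0.0, 387.3392608424135, 238.29671480862373], [0.0, 0.0, 1.0]] -0.03482366899668918
{'t': 0.15, 'q': array([ 1.11946718e+00,  5.28320586e-01,  1.43362364e+00, -3.41187372e-06,
        1.18138082e+00, -1.78519224e-01]), 'qd': array([-0.00054175, -0.00398236, -0.00279552, -0.00111298,  0.00016193,
        0.00148582]), 'tau': array([ 6.75514166e-04, -4.42744696e+01, -1.78276330e+01, -2.14529859e-04,
        5.61090579e-03, -2.18349822e-05]), 'tcp_pos': array([0.16815681, 0.6014236 , 0.25551163]), 'tool_rot': array([ 1.35981662e-01,  9.90710976e-01, -8.24084153e-04, -2.66798997e-04]), 'force': array([-0.25744795,  0.24305418, -0.29031107]), 'ft_torque': array([-0.02364846,  0.01647016, -0.01202586]), 'finger_gap': 1.0003679842976034} 0.025
```

View pics/scene0.png

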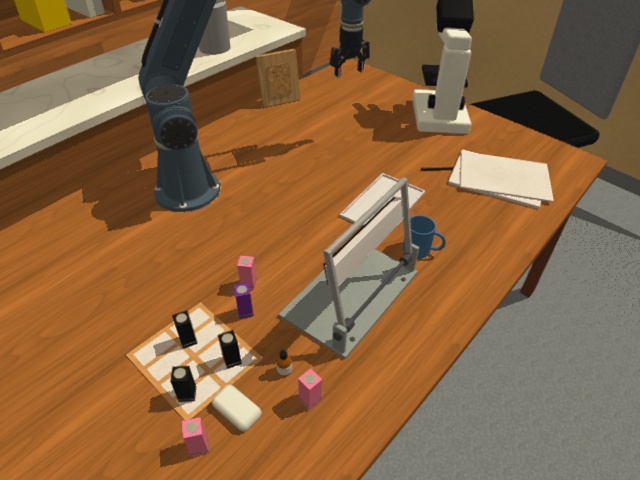

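View pics/top0.png

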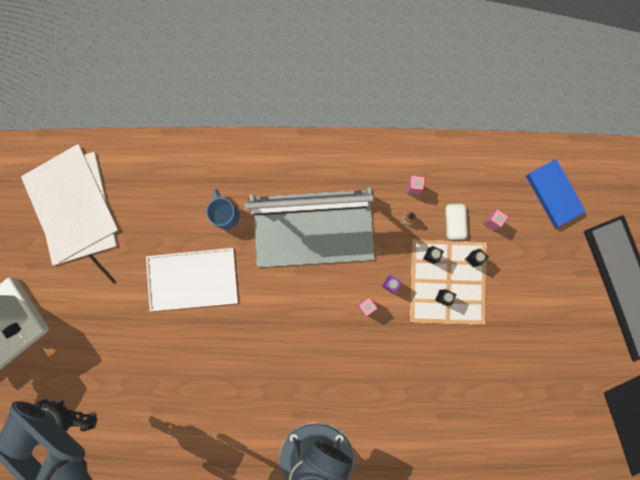

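Run:
```python
from h import *
for n in ('top','scene'):
    s=snap(n)
    for l in ('block1','press','tray','folder','mug','oil_bottle','mouse','handle','hinge'):
        for d in manip.pinpoint(l,s)[:4]:
            print(n,l,round(d['score'],2),np.round(d['point'],1), np.round(atz(s,d['point'],{'block1':0.004,'hinge':.075,'handle':.295}.get(l,0)),3))
```

```text
top block1 0.88 [474. 261.] [ 0.575 -0.455  0.004]
top block1 0.76 [444.  299.7] [ 0.461 -0.366  0.004]
top block1 0.74 [391.7 281. ] [ 0.514 -0.213  0.004]
top block1 0.7 [410.4 186.7] [ 0.792 -0.268  0.004]
top press 0.62 [313.5 264.9] [0.558 0.013 0.   ]
top tray 0.68 [192.6 279.7] [0.51  0.367 0.   ]
top folder 0.76 [446.7 287. ] [ 0.498 -0.374  0.   ]
top folder 0.24 [430.6 252.6] [ 0.598 -0.327  0.   ]
top mug 0.57 [226.6 218.3] [0.692 0.272 0.   ]
top oil_bottle 0.45 [408.6 219. ] [ 0.696 -0.263  0.   ]
top mouse 0.61 [453.7 223.8] [ 0.684 -0.397  0.   ]
top handle 0.64 [307.4 204.7] [0.687 0.021 0.295]
top hinge 0.56 [311.5 197.8] [0.742 0.02  0.075]
scene block1 0.95 [189.  392.2] [ 0.585 -0.442  0.004]
scene block1 0.93 [191.5 336.4] [ 0.471 -0.345  0.004]
scene block1 0.85 [230.1 359.7] [ 0.589 -0.325  0.004]
scene block1 0.82 [246.3 312.1] [ 0.514 -0.206  0.004]
scene press 0.85 [319.7 277.7] [0.572 0.006 0.   ]
scene press 0.63 [233.2 411. ] [ 0.688 -0.405  0.   ]
scene tray 0.76 [382.4 203.1] [0.51  0.373 0.   ]
scene folder 0.59 [195.4 356.5] [ 0.52  -0.373  0.   ]
scene mug 0.89 [413.5 246.8] [0.694 0.276 0.   ]
scene oil_bottle 0.82 [286.2 367.2] [ 0.697 -0.251  0.   ]
scene mouse 0.74 [233.3 413.6] [ 0.693 -0.409  0.   ]
scene mouse 0.26 [415.9 249. ] [ 0.704  0.273 -0.   ]
scene handle 0.77 [371.4 212.4] [0.7   0.026 0.295]
scene handle 0.51 [233.9 411. ] [ 0.825 -0.479  0.295]
scene hinge 0.58 [376.  290.8] [0.745 0.017 0.075]
scene hinge 0.22 [416.2 248.1] [0.736 0.207 0.075]
scene hinge 0.16 [233.6 410.1] [ 0.722 -0.422  0.075]
```

Three black blocks are in the top picture, with tops at (433,254), (478,257) and (447,297). The look-alikes are pink at (368,307), (417,184) and (497,218), and purple at (392,284). I want only the black ones, so I'll check them in close crops.

Run:
```python
from h import *
s=snap('top')
def crop(im,x0,y0,x1,y1,f,n): cv2.imwrite('pics/'+n+'.png',cv2.resize(im[y0:y1,x0:x1,::-1],None,fx=f,fy=f,interpolation=cv2.INTER_CUBIC))
crop(s['img'],350,230,500,330,5,'c1'); crop(s['img'],235,170,395,280,5,'c2')
s=snap('scene'); crop(s['img'],120,240,280,420,4,'c3')
```

```text
(no output)
```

View pics/c1.png

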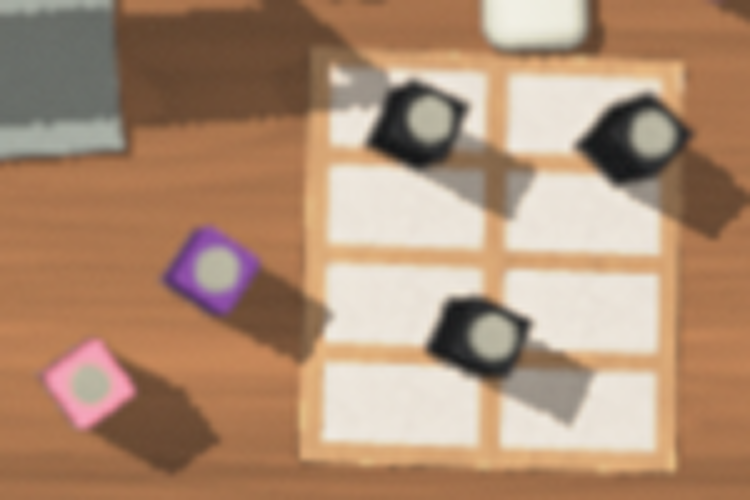

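View pics/c2.png

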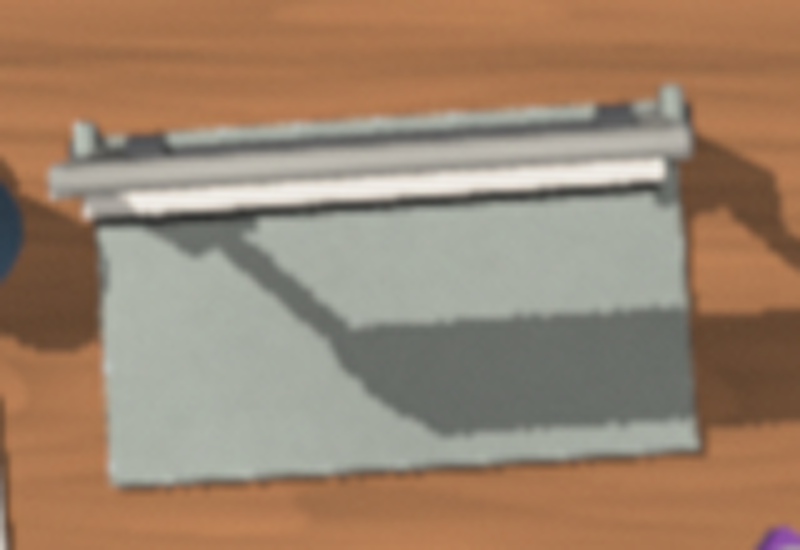

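View pics/c3.png

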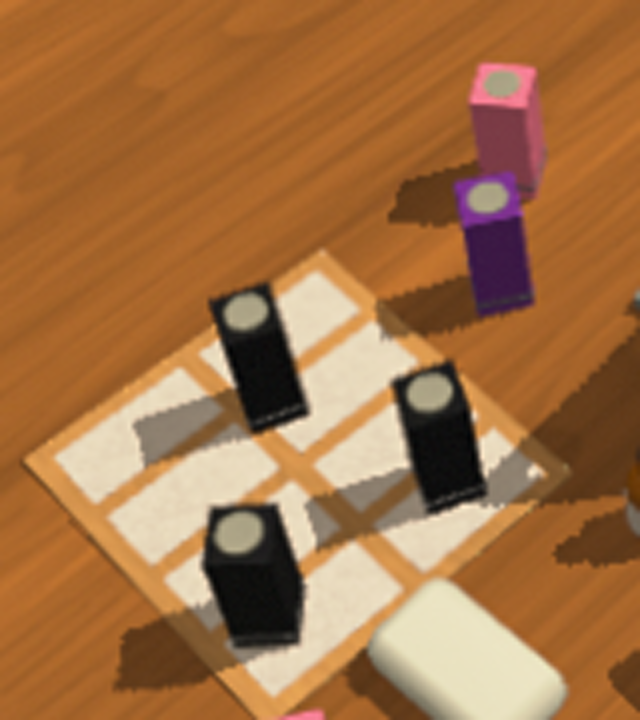

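The crops show that the three black blocks match the description: grey disc in the top, grey band at the foot. I'll measure exact poses by fitting models to both views.

```bash
cat >> h.py <<'E'
from scipy.optimize import minimize
def boxpts(x,y,yaw,z0,L=.09,w=.018):
    c,s=np.cos(yaw),np.sin(yaw);P=[]
    for z in (z0,z0+L):
        for a,b in ((1,1),(1,-1),(-1,-1),(-1,1)): P.append([x+c*a*w-s*b*w,y+s*a*w+c*b*w,z])
    return P
def dark(s,p,r=45,th=48):
    m=(s['img'].max(2)<th).astype(np.uint8)
    q=proj(s,p);M=np.zeros_like(m);cv2.circle(M,tuple(int(v) for v in q),r,1,-1);m&=M
    n,l,st,ce=cv2.connectedComponentsWithStats(m)
    if n<2: return m
    k=1+np.argmin([np.hypot(*(ce[i]-q))-st[i,4]*.02 for i in range(1,n)])
    cs,_=cv2.findContours((l==k).astype(np.uint8),0,2);o=np.zeros_like(m);cv2.drawContours(o,[cv2.convexHull(np.vstack(cs))],-1,1,-1);return o
def fit(views,x0,z0=.004):
    ms=[(s,cv2.resize(dark(s,[x0[0],x0[1],z0+.05]),None,fx=4,fy=4,interpolation=cv2.INTER_LINEAR)) for s in views]
    def cost(v):
        t=0
        for s,m in ms:
            h=cv2.convexHull(np.array([proj(s,p) for p in boxpts(*v,z0)],np.float32)*4+1.5)
            o=np.zeros_like(m);cv2.fillConvexPoly(o,h.round().astype(np.int32),1)
            t+=1-(o&m).sum()/max(1,(o|m).sum())
        return t
    best=None
    for y in np.radians(range(-40,50,10)):
        r=minimize(cost,[*x0,y],method='Nelder-Mead',options=dict(initial_simplex=[[x0[0],x0[1],y],[x0[0]+.01,x0[1],y],[x0[0],x0[1]+.01,y],[x0[0],x0[1],y+.15]],maxiter=120))
        if best is None or r.fun<best.fun: best=r
    return best.x,best.fun
E
python3 - <<'E'
from h import *
t=snap('top');c=snap('scene')
for px in ((436.2,253.6),(480.6,256.6),(448.6,297.2)):
    g=atz(t,px,.094)
    x,f=fit([t,c],g[:2]);print('disc',np.round(g,4),'fit',np.round(x[:2],4),np.degrees(x[2]).round(1),round(f,3))
    for s in (c,): print(proj(s,[x[0],x[1],.094]))
a=atz(t,(258.2,267.4),.012);b=atz(t,(375.5,259.8),.012)
print('press',a,b,np.linalg.norm(a-b),(a+b)/2,'yaw x-axis',np.degrees(np.arctan2((a-b)[1],(a-b)[0]))-90)
cv2.imwrite('pics/t1.png',cv2.resize(t['img'][235:325,130:255,::-1],None,fx=6,fy=6,interpolation=cv2.INTER_CUBIC))
cv2.imwrite('pics/t2.png',cv2.resize(c['img'][170:360,270:450,::-1],None,fx=3.1,fy=3.1,interpolation=cv2.INTER_CUBIC))
E
```

```text
disc [ 0.588  -0.3265  0.094 ] fit [ 0.5914 -0.3226] -29.8 0.659
[226.92608081 337.29390122]
disc [ 0.581  -0.4506  0.094 ] fit [ 0.5843 -0.4472] -34.4 0.674
[179.061551   372.28256511]
disc [ 0.4687 -0.3604  0.094 ] fit [ 0.4718 -0.3578] -23.2 0.72
[180.43297851 317.12250625]
press [0.54818055 0.17290962 0.012     ] [ 0.57451133 -0.16547596  0.012     ] 0.33940847139098035 [0.56134594 0.00371683 0.012     ] yaw x-axis 4.44938845571275
```

View pics/t1.png

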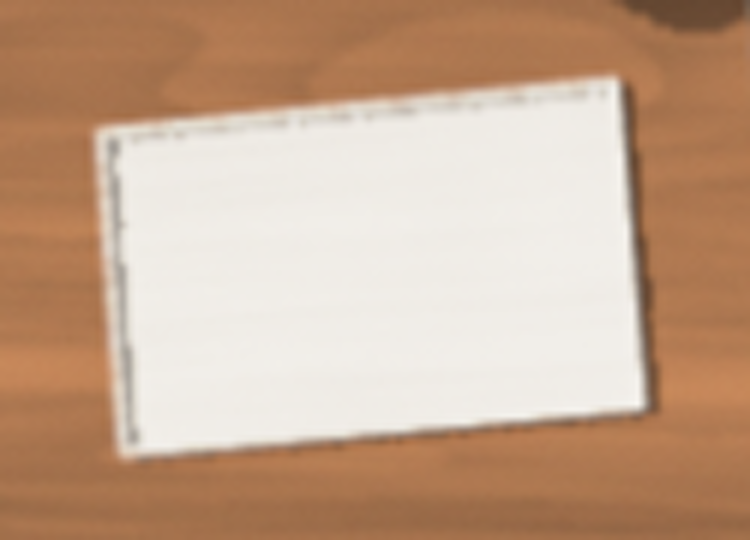

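View pics/t2.png

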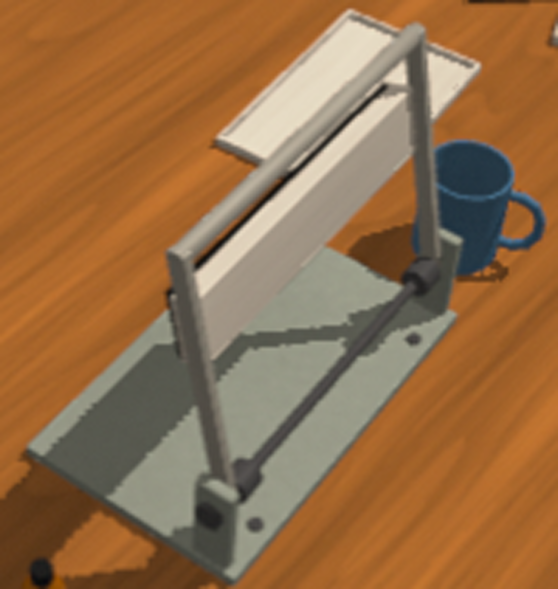

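Run:
```python
from h import *
t=snap('top');c=snap('scene')
D=[((436.2,253.6),(227.5,338)),((480.6,256.6),(179.5,373)),((448.6,297.2),(181.3,318))]
F=[(.5914,-.3226,-29.8),(.5843,-.4472,-34.4),(.4718,-.3578,-23.2)]
ims=[]
for (s,crop,f) in ((t,(400,230,500,330),6),(c,(140,290,260,410),5)):
    x0,y0,x1,y1=crop
    im=cv2.resize(s['img'][y0:y1,x0:x1,::-1],None,fx=f,fy=f,interpolation=cv2.INTER_CUBIC);im=np.clip(im.astype(float)*1.6,0,255).astype(np.uint8)
    for (x,y,a) in F:
        P=[(proj(s,p)-[x0,y0]+.5)*f for p in boxpts(x,y,np.radians(a),.004)]
        for k in (0,4): cv2.polylines(im,[np.array(P[k:k+4]).round().astype(np.int32)],True,(0,255,0) if k else (0,0,255),1)
    ims.append(im)
cv2.imwrite('pics/o1.png',cv2.resize(ims[0],(400,400)).copy()); cv2.imwrite('pics/o1.png',np.hstack([cv2.resize(i,(400,400)) for i in ims]))
for a,b in D: print(np.round(atz(t,a,.094),4),np.round(atz(c,b,.094),4))
for s,p in ((t,(D[0][0])),(c,D[0][1])): print(s['img'][int(p[1])-6:int(p[1])+20:2,int(p[0])].tolist())
```

```text
[ 0.588  -0.3265  0.094 ] [ 0.5937 -0.323   0.094 ]
[ 0.581  -0.4506  0.094 ] [ 0.5863 -0.4476  0.094 ]
[ 0.4687 -0.3604  0.094 ] [ 0.4753 -0.358   0.094 ]
[[146, 138, 129], [139, 137, 122], [188, 184, 164], [184, 181, 161], [185, 182, 162], [159, 157, 141], [65, 65, 61], [40, 40, 39], [113, 100, 88], [166, 156, 145], [232, 224, 213], [234, 226, 216], [234, 227, 217]]
[[65, 51, 38], [154, 146, 121], [171, 162, 133], [172, 162, 133], [176, 166, 136], [128, 122, 100], [30, 29, 28], [14, 15, 15], [15, 15, 14], [15, 15, 14], [13, 14, 14], [13, 11, 11], [15, 13, 12]]
```

View pics/o1.png

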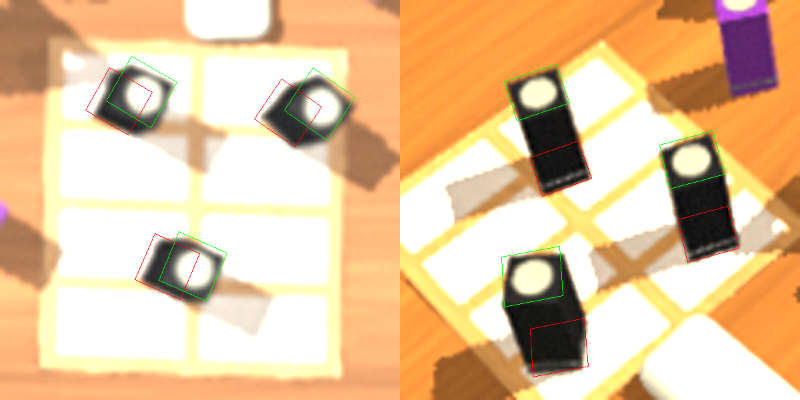

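Fits agree with the pictures, but the two fixed cameras differ by about 6 mm. I'll use the wrist camera to settle it.

```bash
cat >> h.py <<'E'
import json
def down(yaw): # tool x at yaw(deg), z down
    a=np.radians(yaw);x=np.array([np.cos(a),np.sin(a),0]);z=np.array([0,0,-1.]);return R.from_matrix(np.c_[x,np.cross(z,x),z])
def plan(wps,step=.06,ang=10.,start=None):
    """wps: (pos,yaw or Rotation[,maxstep]) -> prints rows in calls of 10, simulated with rounding"""
    if start is None:
        s=manip.sense();p=np.array(s['tcp_pos']);r=R.from_quat(s['tool_rot'])
    else: p,r=start
    rows=[]
    for w in wps:
        tp=np.array(w[0]);tr=w[1] if isinstance(w[1],R) else down(w[1]);st=w[2] if len(w)>2 else step
        d=np.linalg.norm(tp-p);a=np.degrees((r.inv()*tr).magnitude());n=max(1,int(np.ceil(max(d/st,a/ang))))
        p0=p.copy();rv=(r.inv()*tr).as_rotvec();r0=r
        for i in range(1,n+1):
            P=p0+(tp-p0)*i/n;Q=r0*R.from_rotvec(rv*i/n)
            sh=np.round(r.inv().apply(P-p),4);tu=np.round(np.degrees((r.inv()*Q).as_rotvec()),1)
            rows.append([*sh.tolist(),*tu.tolist()]);p=p+r.apply(sh);r=r*R.from_rotvec(np.radians(tu))
    for i in range(0,len(rows),10): print(json.dumps([[[int(v) if v==int(v) else v for v in q] for q in rows[i:i+10]]]))
    print('end',p.round(4));return p,r
E
python3 - <<'E'
from h import *
plan([([.45,.1,.3],150),([.56,-.36,.30],150)])
E
```

```text
[[[-0.0406, -0.0407, -0.0044, 0, 0, 1.4], [-0.0417, -0.0398, -0.0043, 0, 0, 1.5], [-0.0426, -0.0386, -0.0044, 0, 0, 1.4], [-0.0436, -0.0376, -0.0044, 0, 0, 1.4], [-0.0445, -0.0365, -0.0044, 0, 0, 1.5], [-0.0454, -0.0353, -0.0043, 0, 0, 1.4], [-0.0463, -0.0342, -0.0044, 0, 0, 1.5], [-0.0472, -0.033, -0.0044, 0, 0, 1.4], [-0.0479, -0.0318, -0.0043, 0, 0, 1.4], [-0.0488, -0.0307, -0.0044, 0, 0, 1.5]]]
[[[-0.0407, -0.0429, 0, 0, 0, 0], [-0.0407, -0.0429, 0, 0, 0, 0], [-0.0406, -0.0429, 0, 0, 0, 0], [-0.0407, -0.0429, 0, 0, 0, 0], [-0.0407, -0.0429, 0, 0, 0, 0], [-0.0407, -0.0429, 0, 0, 0, 0], [-0.0406, -0.0429, 0, 0, 0, 0], [-0.0407, -0.0429, 0, 0, 0, 0]]]
end [ 0.56 -0.36  0.3 ]
```

{"op": "play_rows", "data": {
  "steps": [
    [[-0.041,-0.041,-0.004,0,0,1.4],[-0.042,-0.04,-0.004,0,0,1.5],[-0.043,-0.039,-0.004,0,0,1.4],[-0.044,-0.038,-0.004,0,0,1.4],[-0.044,-0.036,-0.004,0,0,1.5],[-0.045,-0.035,-0.004,0,0,1.4],[-0.046,-0.034,-0.004,0,0,1.5],[-0.047,-0.033,-0.004,0,0,1.4],[-0.048,-0.032,-0.004,0,0,1.4],[-0.049,-0.031,-0.005,0,0,1.5]]
  ]
}}

```text
t: 2.7
tcp_pos: [0.451, 0.0974, 0.2977]
tool_rot: [0.26, 0.966, 0.0, 0.0]
force: [0.5, 1.0, -0.1]
finger_gap: 0.999
```

{"op": "play_rows", "data": {
  "steps": [
    [[-0.041,-0.043,0,0,0,0],[-0.041,-0.043,0,0,0,0],[-0.041,-0.043,0,0,0,0],[-0.041,-0.043,0,0,0,0],[-0.041,-0.043,0,0,0,0],[-0.041,-0.043,0,0,0,0],[-0.041,-0.043,0,0,0,0],[-0.041,-0.043,0,0,0,0],[0,0,0,0,0,0]]
  ]
}}

```text
t: 3.82
tcp_pos: [0.5622, -0.3677, 0.2965]
tool_rot: [0.261, 0.965, -0.001, 0.001]
force: [-1.0, 0.1, -0.7]
finger_gap: 1.0
```

```bash
sed -i 's/apply(P-p),4)/apply(P-p),3)/' h.py
python3 - <<'E'
from h import *
w=snap('wrist','w1');print(manip.sense()['tcp_pos'],manip.sense()['tool_rot'])
for d in manip.pinpoint('block1',w): print(round(d['score'],2),np.round(d['point'],1),np.round(atz(w,d['point'],.004),4))
E
```

```text
[ 0.56172707 -0.36478363  0.29644992] [ 2.60425164e-01  9.65493974e-01  2.30521287e-04 -2.60174155e-04]
0.94 [484.1 310.2] [ 0.7875 -0.272   0.004 ]
0.92 [268.9 243.5] [ 0.5862 -0.4485  0.004 ]
0.78 [277.7 333.6] [ 0.6895 -0.5023  0.004 ]
0.74 [433.9  57.6] [ 0.5057 -0.2059  0.004 ]
0.69 [371.1 188. ] [ 0.5886 -0.3199  0.004 ]
0.59 [285.7 107.5] [ 0.4725 -0.3555  0.004 ]
```

View pics/w1.png

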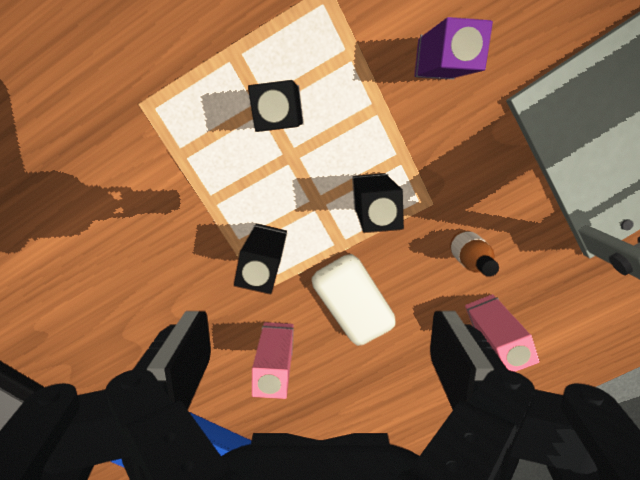

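The wrist view shows the black blocks with discs at (273,106), (382,211) and (256,273). Pink and purple ones are separate.

Run:
```python
from h import *
w=snap('wrist')
im=np.clip(w['img'][:,:,::-1].astype(float)*1.8,0,255).astype(np.uint8)
from collections import OrderedDict
for n,px in (('B1',(382,211)),('B2',(256,273)),('B3',(273,106))):
    g=atz(w,px,.094)
    x,f=fit([w],g[:2]);print(n,'disc',np.round(g,4),'fit',np.round(x[:2],4),np.degrees(x[2]).round(1),round(f,3))
    P=[proj(w,p) for p in boxpts(*x,.004)]
    for k in (0,4): cv2.polylines(im,[np.array(P[k:k+4]).round().astype(np.int32)],True,(0,255,0) if k else (0,0,255),1)
cv2.imwrite('pics/o2.png',im[50:320,180:460])
```

```text
B1 disc [ 0.5887 -0.3171  0.094 ] fit [ 0.5897 -0.3228] -21.6 0.062
B2 disc [ 0.5828 -0.4415  0.094 ] fit [ 0.5828 -0.4468] -47.0 0.088
B3 disc [ 0.4699 -0.3521  0.094 ] fit [ 0.4709 -0.3577] 66.9 0.068
```

View pics/o2.png

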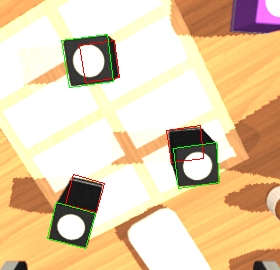

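Run:
```python
from h import *
plan([([.589,-.322,.17],158),([.589,-.322,.08],158,.03)])
```

```text
[[[-0.001, 0.016, 0.042, 0, 0, -2.7], [-0.002, 0.016, 0.043, 0, -0.1, -2.7], [-0.003, 0.016, 0.042, 0.1, 0, -2.6], [0, 0, 0.03, 0, 0, 0], [0, 0, 0.03, 0, 0, 0], [0, 0, 0.03, 0, 0, 0]]]
end [ 0.5889 -0.3219  0.0799]
```

{"op": "play_rows", "data": {
  "steps": [
    [[-0.001,0.016,0.042,0,0,-2.7],[-0.002,0.016,0.043,0,0,-2.7],[-0.003,0.016,0.042,0,0,-2.6],[0,0,0.03,0,0,0],[0,0,0.03,0,0,0],[0,0,0.03,0,0,0],[0,0,0,0,0,0]]
  ],
  "fingers": 1
}}

```text
t: 4.85
tcp_pos: [0.5878, -0.3198, 0.0784]
tool_rot: [0.19, 0.982, 0.002, -0.003]
force: [-0.3, 0.2, -0.3]
finger_gap: 0.997
```

{"op": "play_rows", "data": {
  "steps": [
    [[0,0,0,0,0,0],[0,0,0,0,0,0],[0,0,0,0,0,0],[0,0,0,0,0,0],[0,0,0,0,0,0],[0,0,0,0,0,0]]
  ],
  "fingers": 0,
  "squeeze": 40
}}

```text
t: 5.6
tcp_pos: [0.5902, -0.3233, 0.0821]
tool_rot: [0.191, 0.982, -0.0, 0.001]
force: [0.2, 1.0, 6.4]
finger_gap: 0.419
```

Run:
```python
from h import *
s=manip.sense();print(s['tcp_pos'],s['tool_rot'],s['finger_gap'])
snap('wrist','w2')
```

```text
[ 0.5902141  -0.32328706  0.08210169] [ 1.91156274e-01  9.81558718e-01 -4.29604860e-04  1.25563885e-03] 0.4191981600873308
```

View pics/w2.png

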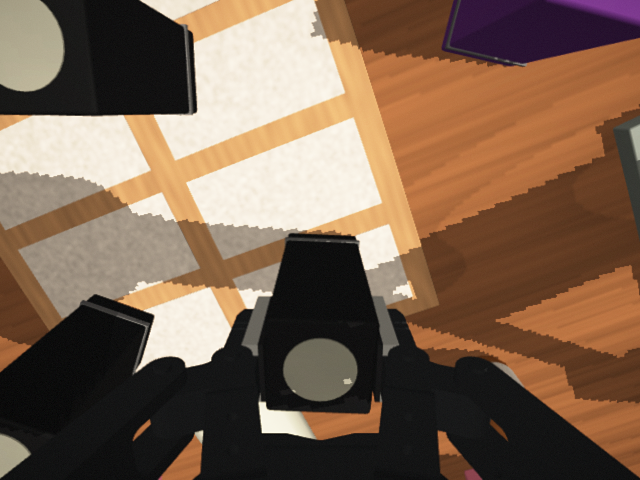

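Gripped squarely (gap 0.42, about 36 mm). I'll lift it and hover in front of the press to measure the edge with the wrist camera.

Run:
```python
from h import *
plan([([.59,-.322,.2],158,.045),([.5,-.061,.2],184.4)])
```

```text
[[[0, 0, -0.039, 0, 0, 0], [0, 0.001, -0.04, 0, 0.1, 0], [0, 0, -0.039, 0, 0, 0], [0.036, 0.042, 0, 0, 0, -5.3], [0.033, 0.045, 0, 0, 0, -5.3], [0.028, 0.047, 0, 0, 0, -5.3], [0.023, 0.05, 0, 0, 0, -5.3], [0.019, 0.052, 0, 0, 0, -5.2]]]
end [ 0.5003 -0.0611  0.1999]
```

{"op": "play_rows", "data": {
  "steps": [
    [[0,0,-0.039,0,0,0],[0,0,-0.04,0,0,0],[0,0,-0.039,0,0,0],[0.036,0.042,0,0,0,-5.3],[0.033,0.045,0,0,0,-5.3],[0.028,0.047,0,0,0,-5.3],[0.023,0.05,0,0,0,-5.3],[0.019,0.052,0,0,0,-5.2],[0,0,0,0,0,0],[0,0,0,0,0,0]]
  ]
}}

```text
t: 6.9
tcp_pos: [0.4998, -0.062, 0.1986]
tool_rot: [-0.038, 0.999, -0.0, 0.001]
force: [0.4, -0.2, -2.5]
finger_gap: 0.417
```

Run:
```python
from h import *
s=manip.sense();print(s['tcp_pos'],s['tool_rot'],s['finger_gap'])
w=snap('wrist','w3')
for l in ('press','handle','hinge','tray'):
  for d in manip.pinpoint(l,w)[:2]: print(l,round(d['score'],2),np.round(d['point'],1),np.round(atz(w,d['point'],0),4))
```

```text
[ 0.49976751 -0.06204608  0.19855211] [-3.83318253e-02  9.99264756e-01 -4.76037546e-04  6.26115897e-04] 0.4173369965478576
press 0.61 [396.7 288.3] [0.5661 0.0123 0.    ]
tray 0.31 [321.3 302.9] [ 0.5858 -0.0543  0.    ]
```

View pics/w3.png

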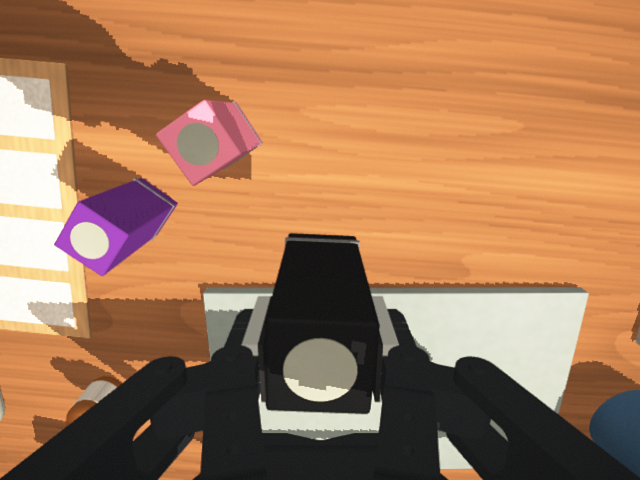

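Run:
```python
from h import *
w=snap('wrist')
a=[cv2.resize(w['img'][270:310,x:x+60,::-1],None,fx=6.5,fy=6.5,interpolation=cv2.INTER_CUBIC) for x in (180,550)]
cv2.imwrite('pics/z1.png',np.hstack(a))
```

```text
(no output)
```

View pics/z1.png

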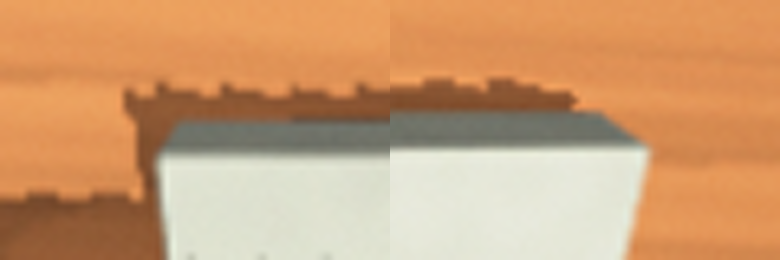

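Run:
```python
from h import *
w=snap('wrist')
for z,l,r in ((.012,(204.2,294.2),(590,292.8)),(0,(207.4,288.8),(582.3,287.4))):
    a=atz(w,r,z);b=atz(w,l,z);d=a-b
    print(a,b,np.linalg.norm(d),(a+b)/2,np.degrees(np.arctan2(d[1],d[0]))-90)
```

```text
[0.55261804 0.18067397 0.012     ] [ 0.57827001 -0.15816426  0.012     ] 0.339807839409816 [0.56544402 0.01125486 0.012     ] 4.329356292663391
[0.55297726 0.18155705 0.        ] [ 0.57886554 -0.15868478  0.        ] 0.3412253022757051 [0.5659214  0.01143613 0.        ] 4.351131328493722
```

```bash
cat >> h.py <<'E'
PO=np.array([.5655,.010]);PY=4.35
def W(x,y,z):
    a=np.radians(PY);return [PO[0]+x*np.cos(a)-y*np.sin(a),PO[1]+x*np.sin(a)+y*np.cos(a),z]
E
python3 - <<'E'
from h import *
Y=180+PY
plan([(W(-.024,-.06,.13),Y),(W(-.024,-.06,.085),Y,.03),(W(-.024,-.06,.0795),Y,.03)])
E
```

```text
[[[-0.024, 0.004, 0.034, 0, 0, 0], [-0.023, 0.003, 0.034, 0, 0, -0.1], [0, 0, 0.023, 0, 0, 0], [0, 0, 0.022, 0, 0, 0], [0, 0, 0.006, 0, 0, 0]]]
end [ 0.5458 -0.0521  0.0792]
```

{"op": "play_rows", "data": {
  "steps": [
    [[-0.024,0.004,0.034,0,0,0],[-0.023,0.003,0.034,0,0,0],[0,0,0.023,0,0,0],[0,0,0.022,0,0,0],[0,0,0.006,0,0,0],[0,0,0,0,0,0],[0,0,0,0,0,0]]
  ]
}}

```text
t: 8.12
tcp_pos: [0.5461, -0.0516, 0.0799]
tool_rot: [-0.038, 0.999, -0.0, 0.001]
force: [-0.3, -0.1, -1.9]
finger_gap: 0.422
```

Run:
```python
from h import *
s=manip.sense();print(s['tcp_pos'],s['force'],s['finger_gap'])
w=snap('wrist','w4');snap('scene','s4')
```

```text
[ 0.5461472  -0.05157529  0.07994747] [-0.26779064 -0.13966725 -1.94259079] 0.4220302962308637
```

View pics/w4.png

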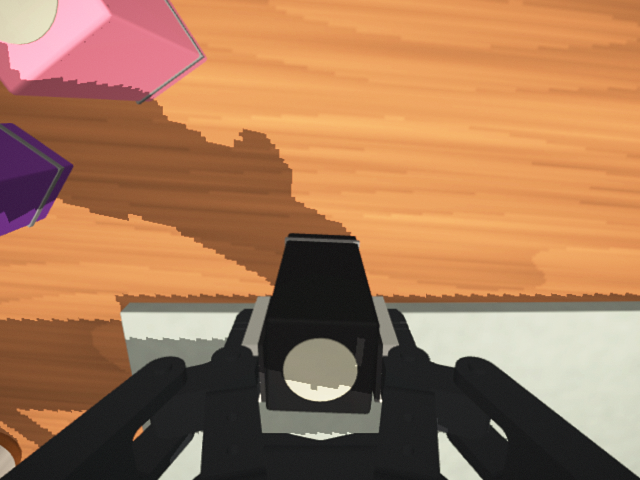

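View pics/s4.png

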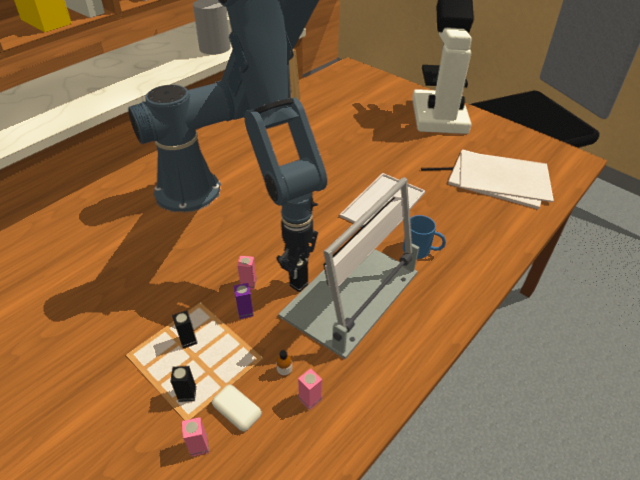

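The block stands just in front of the edge (foot at about (320,240), bed edge at row 300). I'll release, back off, close the jaws and push high.

{"op": "play_rows", "data": {
  "steps": [
    [[0,0,0,0,0,0],[0,0,0,0,0,0],[0,0,0,0,0,0],[0,0,0,0,0,0],[0.02,0,0,0,0,0],[0.02,0,0,0,0,0],[0.02,0,0,0,0,0],[0,0,-0.018,0,0,0]]
  ],
  "fingers": 1
}}

```text
t: 9.22
tcp_pos: [0.4828, -0.0552, 0.0964]
tool_rot: [-0.038, 0.999, 0.001, -0.003]
force: [-0.2, 0.6, 0.4]
finger_gap: 1.0
```

{"op": "play_rows", "data": {
  "steps": [
    [[0,0,0,0,0,0],[0,0,0,0,0,0],[0,0,0,0,0,0],[0,0,0,0,0,0],[0,0,0,0,0,0],[0,0,0,0,0,0]]
  ],
  "fingers": 0
}}

```text
t: 9.98
tcp_pos: [0.4857, -0.0558, 0.0972]
tool_rot: [-0.038, 0.999, 0.0, -0.0]
force: [-0.2, 0.4, -0.2]
finger_gap: -0.002
```

Run:
```python
from h import *
s=manip.sense();print(s['tcp_pos'],s['force'],s['finger_gap'])
w=snap('wrist','w5')
```

```text
[ 0.48570814 -0.05576346  0.09719549] [-0.16521456  0.43393479 -0.18462102] -0.0016870101517984747
```

View pics/w5.png

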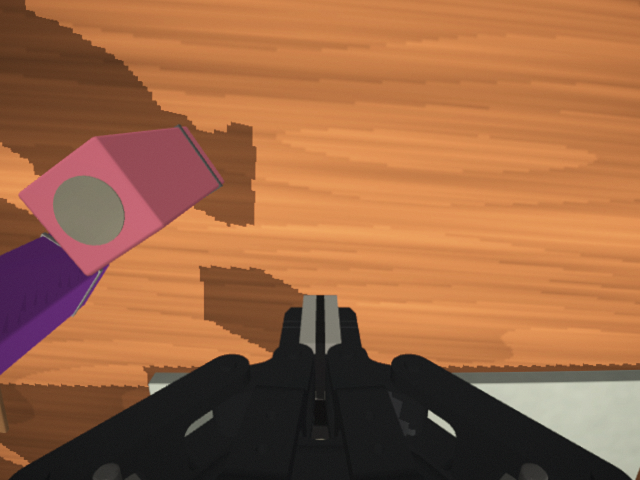

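{"op": "play_rows", "data": {
  "steps": [
    [[-0.02,0,0,0,0,0],[-0.008,0,0,0,0,0],[-0.008,0,0,0,0,0],[-0.008,0,0,0,0,0],[-0.008,0,0,0,0,0],[-0.008,0,0,0,0,0],[-0.008,0,0,0,0,0],[-0.008,0,0,0,0,0],[-0.006,0,0,0,0,0],[0,0,0,0,0,0]]
  ]
}}

```text
t: 11.28
tcp_pos: [0.568, -0.0496, 0.0973]
tool_rot: [-0.038, 0.999, -0.0, 0.0]
force: [-0.2, -0.5, -0.5]
finger_gap: 0.003
```

Run:
```python
from h import *
s=manip.sense();print(s['tcp_pos'],s['force'],s['finger_gap'])
w=snap('scene','s6'); cv2.imwrite('pics/s6c.png',cv2.resize(w['img'][200:370,220:440,::-1],None,fx=3.4,fy=3.4))
```

```text
[ 0.56801254 -0.04956203  0.0973076 ] [-0.20149881 -0.54363804 -0.50907811] 0.0034624658034721695
```

View pics/s6c.png

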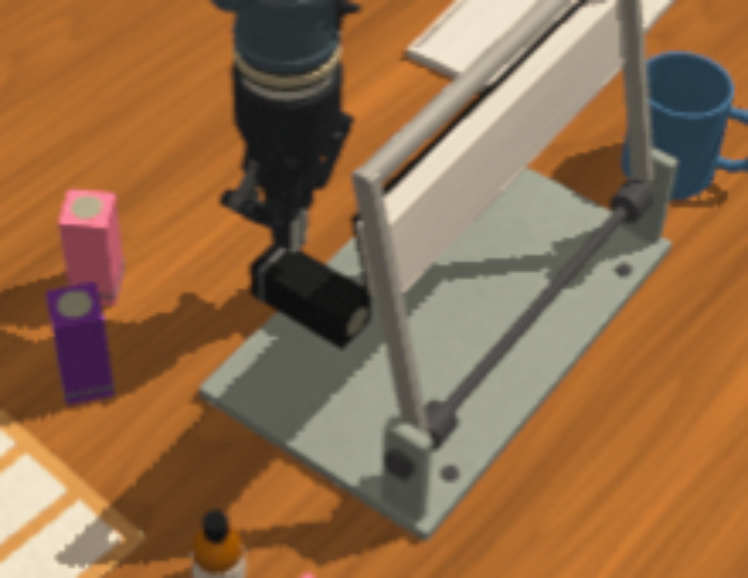

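Toppled, lying on the bed pointing straight in. Next blocks: I'll hover and re-measure in case one was knocked.

Run:
```python
from h import *
plan([(W(-.02,-.06,.12),180+PY),([.53,-.2,.26],170),([.50,-.37,.27],157)])
```

```text
[[[0.017, -0.001, -0.023, 0, 0, 0], [0.008, -0.037, -0.035, 0, 0, 3.6], [0.006, -0.037, -0.035, 0, 0, 3.6], [0.003, -0.037, -0.035, 0, 0, 3.6], [0.001, -0.037, -0.035, 0, 0, 3.6], [0, -0.058, -0.003, 0, 0, 4.3], [-0.004, -0.057, -0.004, 0, 0, 4.4], [-0.009, -0.057, -0.003, 0, 0, 4.3]]]
end [ 0.5    -0.37    0.2702]
```

{"op": "play_rows", "data": {
  "steps": [
    [[0.017,0,-0.023,0,0,0],[0.008,-0.037,-0.035,0,0,3.6],[0.006,-0.037,-0.035,0,0,3.6],[0.003,-0.037,-0.035,0,0,3.6],[0.001,-0.037,-0.035,0,0,3.6],[0,-0.058,-0.003,0,0,4.3],[-0.004,-0.057,-0.004,0,0,4.4],[-0.009,-0.057,-0.003,0,0,4.3],[0,0,0,0,0,0],[0,0,0,0,0,0]]
  ],
  "fingers": 1
}}

```text
t: 12.58
tcp_pos: [0.4991, -0.3685, 0.2697]
tool_rot: [0.2, 0.98, 0.001, -0.001]
force: [0.6, 0.9, 0.6]
finger_gap: 1.004
```

Run:
```python
from h import *
w=snap('wrist','w7')
im=np.clip(w['img'][:,:,::-1].astype(float)*1.8,0,255).astype(np.uint8)
for n,g in (('B2',(.583,-.446)),('B3',(.4707,-.3573))):
    x,f=fit([w],g);print(n,'fit',np.round(x[:2],4),np.degrees(x[2]).round(1),round(f,3))
    P=[proj(w,p) for p in boxpts(*x,.004)]
    for k in (0,4): cv2.polylines(im,[np.array(P[k:k+4]).round().astype(np.int32)],True,(0,255,0) if k else (0,0,255),1)
cv2.imwrite('pics/o7.png',im)
plan([([.4707,-.3573,.17],157),([.4707,-.3573,.08],157,.03)])
```

```text
B2 fit [ 0.5829 -0.4476] -41.4 0.091
B3 fit [ 0.4703 -0.3568] 67.3 0.081
[[[0.015, -0.001, 0.05, 0, -0.1, 0], [0.015, -0.001, 0.05, 0.1, 0, 0], [0, 0, 0.03, 0, 0, 0], [0, 0, 0.03, 0, 0, 0], [0, 0, 0.03, 0, 0, 0]]]
end [ 0.4709 -0.3577  0.0798]
```

View pics/o7.png

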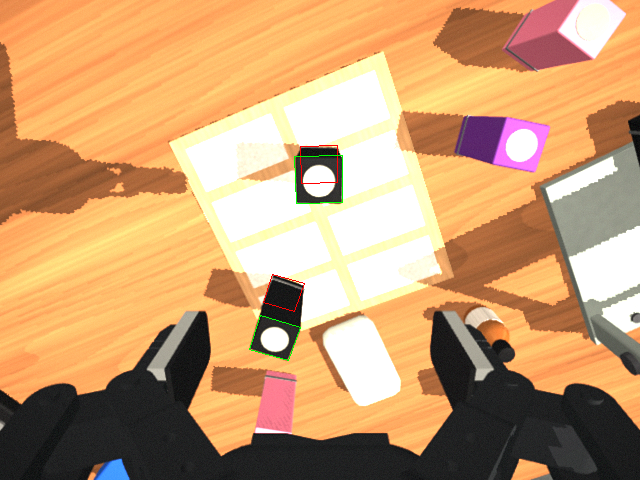

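Both blocks are unmoved: B3 at image (318,175), B2 at (275,340).

{"op": "play_rows", "data": {
  "steps": [
    [[0.015,-0.001,0.05,0,0,0],[0.015,-0.001,0.05,0,0,0],[0,0,0.03,0,0,0],[0,0,0.03,0,0,0],[0,0,0.03,0,0,0],[0,0,0,0,0,0]]
  ]
}}

```text
t: 13.38
tcp_pos: [0.4705, -0.3561, 0.0784]
tool_rot: [0.198, 0.98, 0.002, -0.002]
force: [0.7, 0.5, -0.4]
finger_gap: 0.995
```

{"op": "play_rows", "data": {
  "steps": [
    [[0,0,0,0,0,0],[0,0,0,0,0,0],[0,0,0,0,0,0],[0,0,0,0,0,0],[0,0,0,0,0,0],[0,0,0,0,0,0]]
  ],
  "fingers": 0
}}

```text
t: 14.12
tcp_pos: [0.472, -0.3596, 0.0817]
tool_rot: [0.2, 0.98, -0.001, 0.001]
force: [0.0, 1.0, 6.1]
finger_gap: 0.418
```

Run:
```python
from h import *
s=manip.sense();print(s['tcp_pos'],s['force'],s['finger_gap']); zz=s['tcp_pos'][2]
Y=180+PY
plan([([.4707,-.357,.21],157,.045),([.49,-.1,.21],175),(W(-.026,.015,.18),Y),(W(-.024,.015,zz+.003),Y,.04),(W(-.024,.015,zz-.0025),Y,.03)])
```

```text
[ 0.47204268 -0.35960732  0.08169567] [2.96363028e-03 1.04103575e+00 6.07115521e+00] 0.41808620360401166
[[[0.001, 0.001, -0.043, 0, 0, 0], [0, 0, -0.043, 0, 0.1, 0], [0.001, 0.001, -0.042, 0, 0, 0], [0.017, 0.049, 0, 0, 0, -3.6], [0.013, 0.049, 0, 0, 0, -3.6], [0.01, 0.051, 0, 0, 0, -3.6], [0.008, 0.051, 0, 0, 0, -3.6], [0.003, 0.051, 0, 0, 0, -3.6], [-0.012, 0.042, 0.01, 0, 0, -3.1], [-0.015, 0.042, 0.01, 0, 0, -3.2]]]
[[[-0.017, 0.041, 0.009, 0, 0, -3.1], [-0.001, 0, 0.032, 0, 0, 0], [0, 0, 0.032, 0, 0, 0], [-0.001, 0, 0.032, 0, 0, 0], [0, 0, 0.005, 0, 0, 0]]]
end [0.5406 0.0233 0.0794]
```

{"op": "play_rows", "data": {
  "steps": [
    [[0.001,0.001,-0.043,0,0,0],[0,0,-0.043,0,0,0],[0.001,0.001,-0.042,0,0,0],[0.017,0.049,0,0,0,-3.6],[0.013,0.049,0,0,0,-3.6],[0.01,0.051,0,0,0,-3.6],[0.008,0.051,0,0,0,-3.6],[0.003,0.051,0,0,0,-3.6],[-0.012,0.042,0.01,0,0,-3.1],[-0.015,0.042,0.01,0,0,-3.2]]
  ]
}}

```text
t: 15.38
tcp_pos: [0.5217, -0.0165, 0.188]
tool_rot: [-0.012, 1.0, -0.0, -0.0]
force: [-0.1, -0.7, -2.9]
finger_gap: 0.415
```

{"op": "play_rows", "data": {
  "steps": [
    [[-0.017,0.044,0.009,0,0,-3.1],[-0.001,0,0.032,0,0,0],[0,0,0.032,0,0,0],[-0.001,0,0.032,0,0,0],[0,0,0.005,0,0,0],[0,0,0,0,0,0],[0,0,0,0,0,0]]
  ]
}}

```text
t: 16.25
tcp_pos: [0.5402, 0.0265, 0.0787]
tool_rot: [-0.038, 0.999, -0.0, 0.0]
force: [-0.9, 0.7, -2.5]
finger_gap: 0.419
```

Run:
```python
from h import *
s=manip.sense();print(s['tcp_pos'],s['force'],s['finger_gap'],W(-.024,.018,.0794))
w=snap('wrist','w8')
```

```text
[0.54015794 0.02651622 0.0787165 ] [-0.91422719  0.66981334 -2.47719667] 0.4193063373133794 [np.float64(0.5402038559443402), np.float64(0.026127774053331325), 0.0794]
```

View pics/w8.png

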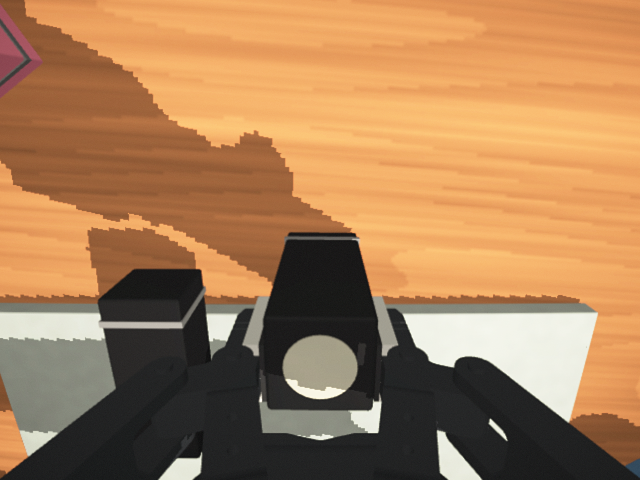

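{"op": "play_rows", "data": {
  "steps": [
    [[0,0,0,0,0,0],[0,0,0,0,0,0],[0,0,0,0,0,0],[0.02,0,0,0,0,0],[0.02,0,0,0,0,0],[0.02,0,0,0,0,0],[0,0,-0.019,0,0,0]]
  ],
  "fingers": 0.7
}}

```text
t: 17.18
tcp_pos: [0.4771, 0.0225, 0.0965]
tool_rot: [-0.038, 0.999, 0.001, -0.003]
force: [1.8, -0.7, 0.7]
finger_gap: 0.704
```

{"op": "play_rows", "data": {
  "steps": [
    [[0,0,0,0,0,0],[0,0,0,0,0,0],[0,0,0,0,0,0],[0,0,0,0,0,0]]
  ],
  "fingers": 0
}}

```text
t: 17.68
tcp_pos: [0.48, 0.0221, 0.0969]
tool_rot: [-0.038, 0.999, 0.0, -0.0]
force: [0.1, -0.3, 0.2]
finger_gap: 0.005
```

{"op": "play_rows", "data": {
  "steps": [
    [[-0.02,0,0,0,0,0],[-0.008,0,0,0,0,0],[-0.008,0,0,0,0,0],[-0.008,0,0,0,0,0],[-0.008,0,0,0,0,0],[-0.008,0,0,0,0,0],[-0.008,0,0,0,0,0],[-0.008,0,0,0,0,0],[-0.006,0,0,0,0,0],[0,0,0,0,0,0]]
  ]
}}

```text
t: 18.92
tcp_pos: [0.5624, 0.0284, 0.0973]
tool_rot: [-0.038, 0.999, -0.0, 0.0]
force: [0.1, -0.7, -0.0]
finger_gap: 0.002
```

Run:
```python
from h import *
s=manip.sense();print(s['tcp_pos'],s['force'],s['finger_gap'])
w=snap('scene','s9'); cv2.imwrite('pics/s9c.png',cv2.resize(w['img'][200:420,140:440,::-1],None,fx=2.6,fy=2.6))
plan([(W(-.02,.018,.12),180+PY),([.52,-.2,.25],165),([.583,-.447,.18],137)])
```

```text
[0.56240089 0.02835442 0.09727998] [ 0.07472723 -0.67560696 -0.00540881] 0.0017199369743859008
[[[0.018, -0.001, -0.023, 0, 0, 0], [0.008, -0.045, -0.026, 0, 0, 3.9], [0.005, -0.045, -0.026, 0, 0, 3.9], [0.003, -0.045, -0.026, 0, 0, 3.8], [-0.001, -0.046, -0.026, 0, 0, 3.9], [-0.004, -0.045, -0.026, 0, 0, 3.9], [-0.025, -0.044, 0.014, 0, 0, 5.6], [-0.029, -0.042, 0.014, 0, 0, 5.6], [-0.034, -0.039, 0.014, 0, 0, 5.6], [-0.036, -0.035, 0.014, 0, 0, 5.6]]]
[[[-0.041, -0.032, 0.014, 0, 0, 5.6]]]
end [ 0.5832 -0.4475  0.1802]
```

View pics/s9c.png

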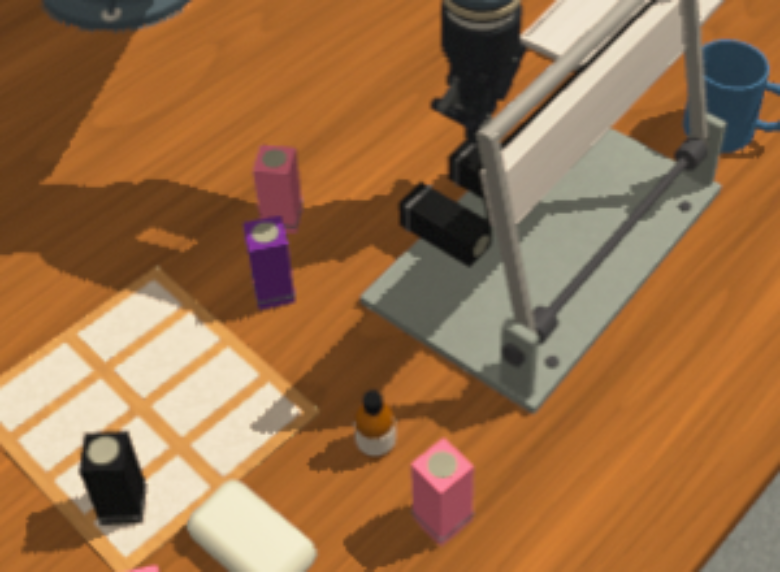

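Second block is down and B2 is still in place. I'll go to B2 and refit its yaw from close by.

{"op": "play_rows", "data": {
  "steps": [
    [[0.018,0,-0.023,0,0,0],[0.008,-0.045,-0.026,0,0,3.9],[0.005,-0.045,-0.026,0,0,3.9],[0.003,-0.045,-0.026,0,0,3.8],[-0.001,-0.046,-0.026,0,0,3.9],[-0.004,-0.045,-0.026,0,0,3.9],[-0.025,-0.044,0.002,0,0,5.6],[-0.029,-0.042,0.002,0,0,5.6],[-0.034,-0.039,0.002,0,0,5.6],[0,0,0,0,0,0]]
  ],
  "fingers": 1
}}

```text
t: 20.23
tcp_pos: [0.5578, -0.3513, 0.2436]
tool_rot: [0.276, 0.961, -0.001, 0.0]
force: [-0.0, 0.8, -0.3]
finger_gap: 1.0
```

Run:
```python
from h import *
w=snap('wrist','w10')
x,f=fit([w],(.583,-.447));print('fit',np.round(x[:2],4),np.degrees(x[2]).round(1),round(f,3))
im=np.clip(w['img'][:,:,::-1].astype(float)*1.8,0,255).astype(np.uint8)
P=[proj(w,p) for p in boxpts(*x,.004)]
for k in (0,4): cv2.polylines(im,[np.array(P[k:k+4]).round().astype(np.int32)],True,(0,255,0) if k else (0,0,255),1)
cv2.imwrite('pics/o10.png',im)
Y=np.degrees(x[2])%90+90;print(Y)
plan([([.583,-.4473,.17],Y),([.583,-.4473,.08],Y,.03)])
```

```text
fit [ 0.583  -0.4471] 43.0 0.097
132.9841099436402
[[[-0.025, -0.023, 0.024, 0, 0, 5], [-0.026, -0.021, 0.025, 0, -0.1, 5], [-0.029, -0.019, 0.024, 0, 0, 5.1], [0, 0, 0.023, 0, 0, 0], [0, 0, 0.022, 0, 0, 0], [0, 0, 0.023, 0, 0, 0], [0, 0, 0.022, 0, 0, 0]]]
end [ 0.5832 -0.4473  0.0804]
```

View pics/o10.png

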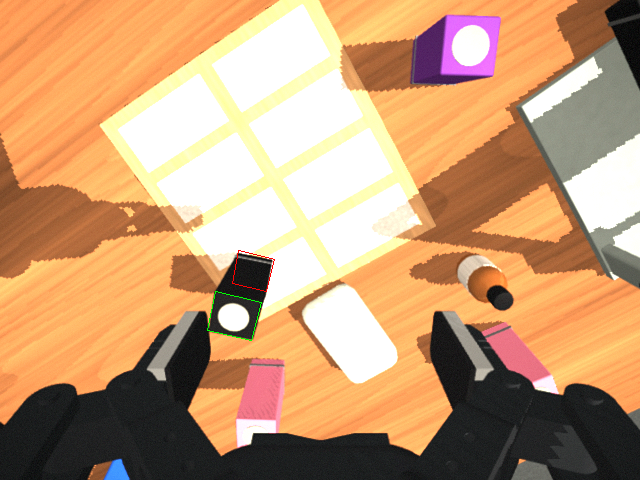

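{"op": "play_rows", "data": {
  "steps": [
    [[-0.025,-0.023,0.024,0,0,5],[-0.026,-0.021,0.025,0,0,5],[-0.029,-0.019,0.024,0,0,5.1],[0,0,0.023,0,0,0],[0,0,0.022,0,0,0],[0,0,0.023,0,0,0],[0,0,0.022,0,0,0],[0,0,0,0,0,0]]
  ]
}}

```text
t: 21.28
tcp_pos: [0.5829, -0.4437, 0.0789]
tool_rot: [0.398, 0.918, 0.001, -0.003]
force: [-0.3, -0.5, 0.1]
finger_gap: 1.001
```

{"op": "play_rows", "data": {
  "steps": [
    [[0,0,0,0,0,0],[0,0,0,0,0,0],[0,0,0,0,0,0],[0,0,0,0,0,0],[0,0,0,0,0,0],[0,0,0,0,0,0]]
  ],
  "fingers": 0
}}

```text
t: 22.02
tcp_pos: [0.5845, -0.4468, 0.0826]
tool_rot: [0.398, 0.917, -0.0, 0.001]
force: [-1.1, 0.1, 5.4]
finger_gap: 0.421
```

Run:
```python
from h import *
s=manip.sense();print(s['tcp_pos'],s['force'],s['finger_gap']); zz=s['tcp_pos'][2]
Y=180+PY
plan([([.583,-.447,.21],133,.045),([.48,-.1,.21],175),(W(-.026,.095,.18),Y),(W(-.024,.095,zz+.003),Y,.04),(W(-.024,.095,zz-.0025),Y,.03)])
```

```text
[ 0.58451682 -0.44681713  0.08263289] [-1.07306182  0.08517077  5.38461785] 0.4211191795792707
[[[0, 0, -0.042, 0, 0, 0], [0, -0.001, -0.043, 0, 0.1, 0], [0.001, 0, -0.042, 0, 0, 0.1], [0.046, 0.023, 0, 0, 0, -6], [0.044, 0.028, 0, 0, 0, -6], [0.04, 0.032, 0, 0, 0, -6], [0.037, 0.036, 0, 0, 0, -6], [0.033, 0.04, 0, 0, 0, -6], [0.029, 0.043, 0, 0, 0, -6], [0.024, 0.046, -0.001, 0, 0, -6]]]
[[[-0.009, 0.052, 0.008, 0, 0, -2.3], [-0.01, 0.051, 0.007, 0, 0, -2.4], [-0.013, 0.05, 0.008, 0, 0, -2.3], [-0.015, 0.05, 0.007, 0, 0, -2.4], [-0.001, 0, 0.032, 0, 0, 0], [0, 0, 0.031, 0, 0, 0], [-0.001, 0.001, 0.032, 0, 0, 0], [0, 0, 0.005, 0, 0, 0]]]
end [0.5343 0.1034 0.0804]
```

{"op": "play_rows", "data": {
  "steps": [
    [[0,0,-0.042,0,0,0],[0,0,-0.043,0,0,0],[0.001,0,-0.042,0,0,0],[0.046,0.023,0,0,0,-6],[0.044,0.028,0,0,0,-6],[0.04,0.032,0,0,0,-6],[0.037,0.036,0,0,0,-6],[0.033,0.04,0,0,0,-6],[0.029,0.043,0,0,0,-6],[0.024,0.046,-0.001,0,0,-6]]
  ]
}}

```text
t: 23.28
tcp_pos: [0.4783, -0.0966, 0.2087]
tool_rot: [0.042, 0.999, 0.001, -0.001]
force: [0.8, -0.3, -2.3]
finger_gap: 0.42
```

{"op": "play_rows", "data": {
  "steps": [
    [[-0.009,0.052,0.008,0,0,-2.3],[-0.01,0.051,0.007,0,0,-2.4],[-0.013,0.05,0.008,0,0,-2.3],[-0.015,0.05,0.007,0,0,-2.4],[-0.001,0,0.032,0,0,0],[0,0,0.031,0,0,0],[-0.001,0,0.032,0,0,0],[0,0,0.005,0,0,0],[0,0,0,0,0,0],[0,0,0,0,0,0]]
  ]
}}

```text
t: 24.52
tcp_pos: [0.5337, 0.1036, 0.0794]
tool_rot: [-0.039, 0.999, 0.0, -0.0]
force: [-0.4, -0.0, -2.2]
finger_gap: 0.424
```

Run:
```python
from h import *
s=manip.sense();print(s['tcp_pos'],s['tool_rot'],s['force'],s['finger_gap'],W(-.024,.095,.0794))
w=snap('wrist','w11')
```

```text
[0.53367612 0.10363422 0.07936899] [-3.89351182e-02  9.99241737e-01  5.28160400e-05 -7.48527873e-05] [-0.4344484  -0.04562905 -2.20648565] 0.42353289865499966 [np.float64(0.5343634901547978), np.float64(0.10290596188974971), 0.0794]
```

View pics/w11.png

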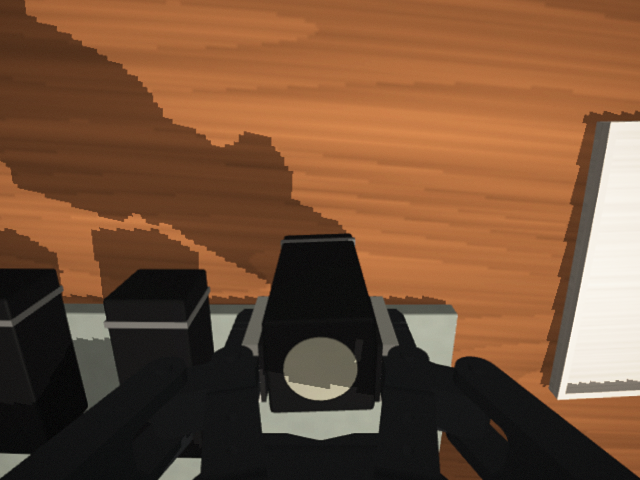

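{"op": "play_rows", "data": {
  "steps": [
    [[0,0,0,0,0,0],[0,0,0,0,0,0],[0,0,0,0,0,0],[0.02,0,0,0,0,0],[0.02,0,0,0,0,0],[0.02,0,0,0,0,0],[0,0,-0.018,0,0,0]]
  ],
  "fingers": 0.7
}}

```text
t: 25.45
tcp_pos: [0.4708, 0.099, 0.0966]
tool_rot: [-0.039, 0.999, 0.0, -0.003]
force: [0.5, -0.7, 0.3]
finger_gap: 0.7
```

{"op": "play_rows", "data": {
  "steps": [
    [[0,0,0,0,0,0],[0,0,0,0,0,0],[0,0,0,0,0,0],[0,0,0,0,0,0]]
  ],
  "fingers": 0
}}

```text
t: 25.95
tcp_pos: [0.4738, 0.0989, 0.0969]
tool_rot: [-0.039, 0.999, 0.0, -0.0]
force: [-0.0, 0.2, -0.3]
finger_gap: -0.001
```

{"op": "play_rows", "data": {
  "steps": [
    [[-0.02,0,0,0,0,0],[-0.008,0,0,0,0,0],[-0.008,0,0,0,0,0],[-0.008,0,0,0,0,0],[-0.008,0,0,0,0,0],[-0.008,0,0,0,0,0],[-0.008,0,0,0,0,0],[-0.008,0,0,0,0,0],[-0.006,0,0,0,0,0],[0,0,0,0,0,0]]
  ]
}}

```text
t: 27.2
tcp_pos: [0.5562, 0.1053, 0.0973]
tool_rot: [-0.039, 0.999, -0.0, 0.0]
force: [-0.9, -0.5, -1.0]
finger_gap: 0.003
```

Run:
```python
from h import *
s=manip.sense();print(s['tcp_pos'],s['force'],s['finger_gap'])
plan([(W(-.06,.095,.14),180+PY,.05),(W(-.12,.02,.3),180+PY)])
```

```text
[0.55624463 0.10532752 0.09731567] [-0.88134022 -0.5307458  -1.02263597] 0.0031226726144904446
[[[0.029, 0, -0.021, 0, 0, 0.1], [0.029, -0.001, -0.022, 0, 0, 0], [0.015, -0.019, -0.04, 0, 0, 0], [0.015, -0.018, -0.04, 0, 0, 0], [0.015, -0.019, -0.04, 0, 0, 0], [0.015, -0.019, -0.04, 0, 0, 0]]]
end [0.4443 0.0205 0.3003]
```

{"op": "play_rows", "data": {
  "steps": [
    [[0.029,0,-0.021,0,0,0],[0.029,0,-0.022,0,0,0],[0.015,-0.019,-0.04,0,0,0],[0.015,-0.018,-0.04,0,0,0],[0.015,-0.019,-0.04,0,0,0],[0.015,-0.019,-0.04,0,0,0],[0,0,0,0,0,0]]
  ]
}}

```text
t: 28.08
tcp_pos: [0.4444, 0.0203, 0.303]
tool_rot: [-0.038, 0.999, -0.001, 0.003]
force: [0.4, 0.1, 0.2]
finger_gap: -0.001
```

Run:
```python
from h import *
s=manip.sense();print(s['tcp_pos'])
w=snap('wrist','w12');snap('scene','s12')
```

```text
[0.44444841 0.02032144 0.30303863]
```

View pics/w12.png

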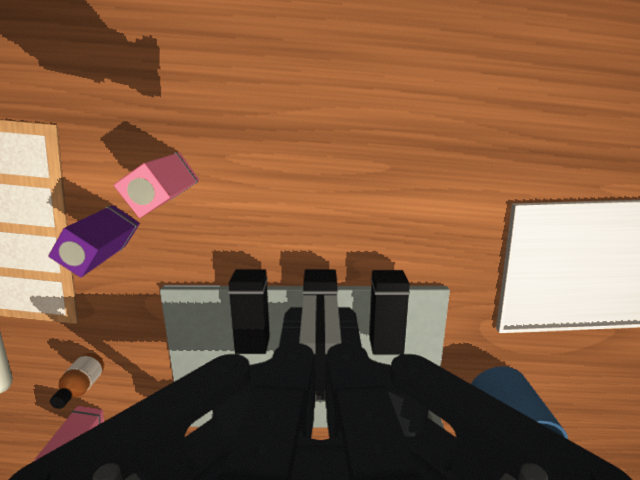

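View pics/s12.png

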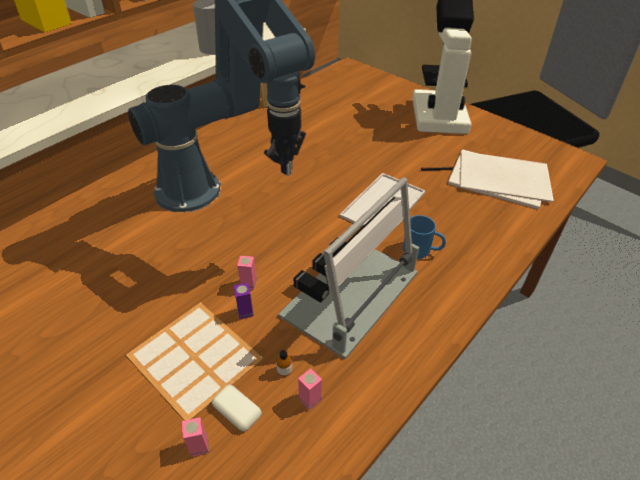

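All three blocks lie pointing straight in (wrist image at (249,310), (320,280 foot) and (390,310)). I'll check their positions numerically and plan the handle grasp.

Run:
```python
from h import *
w=snap('wrist')
a=np.radians(PY);Rm=np.array([[np.cos(a),np.sin(a)],[-np.sin(a),np.cos(a)]])
cv2.imwrite('pics/z12.png',cv2.resize(w['img'][255:365,200:430,::-1],None,fx=3.4,fy=3.4,interpolation=cv2.INTER_CUBIC))
for px in ((231,282),(266,282),(305,282),(336,282),(372,282),(406,282)): print(px,np.round(Rm@(atz(w,px,.048)[:2]-PO),4))
p,r=plan([([.5,.02,.36],140),([.6,.02,.4],120),(W(.131,0,.39),90+PY),(W(.131,0,.305),90+PY,.03)])
```

```text
(231, 282) [-0.0309 -0.0724]
(266, 282) [-0.031  -0.0356]
(305, 282) [-0.031   0.0053]
(336, 282) [-0.031   0.0377]
(372, 282) [-0.031   0.0754]
(406, 282) [-0.031   0.1111]
[[[-0.011, -0.001, -0.012, 0, 0, 8.9], [-0.012, 0, -0.012, 0, 0, 8.9], [-0.011, 0.003, -0.012, 0, -0.1, 8.9], [-0.01, 0.004, -0.012, 0, 0, 8.9], [-0.01, 0.005, -0.013, 0, 0, 8.9], [-0.038, 0.032, -0.02, 0, 0, 10], [-0.033, 0.039, -0.02, 0, 0, 10], [-0.016, 0.028, 0.003, 0, 0, 8.5], [-0.012, 0.029, 0.004, 0, 0, 8.6], [-0.007, 0.031, 0.003, 0, 0, 8.5]]]
[[[0, 0, 0.028, 0, 0, 0], [0, 0, 0.029, 0, 0, 0], [0, 0, 0.028, 0, 0, 0]]]
end [0.6957 0.0195 0.3054]
```

View pics/z12.png

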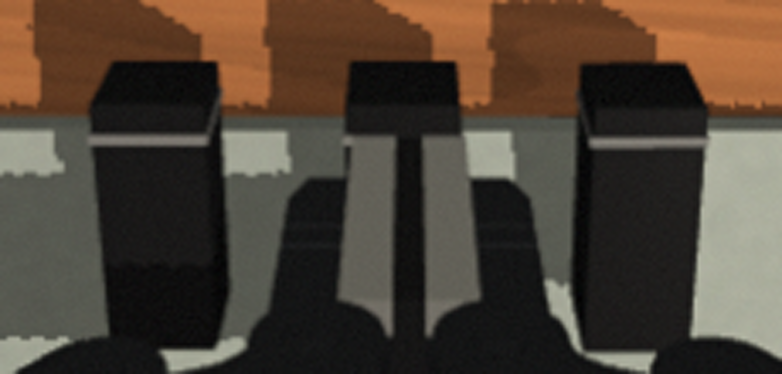

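Feet at press x ≈ -28 mm, so the mid points are near +17 mm, inside 4 to 62 mm. y values are about -54, 21 and 93 mm. Next, the handle.

{"op": "play_rows", "data": {
  "steps": [
    [[-0.011,-0.001,-0.012,0,0,8.9],[-0.012,0,-0.012,0,0,8.9],[-0.011,0.003,-0.012,0,0,8.9],[-0.01,0.004,-0.012,0,0,8.9],[-0.01,0.005,-0.013,0,0,8.9],[-0.038,0.032,-0.02,0,0,10],[-0.033,0.039,-0.02,0,0,10],[-0.016,0.028,0.003,0,0,8.5],[-0.012,0.029,0.004,0,0,8.6],[-0.007,0.031,0.003,0,0,8.5]]
  ],
  "fingers": 1
}}

```text
t: 29.48
tcp_pos: [0.6972, 0.0202, 0.3878]
tool_rot: [0.681, 0.732, -0.001, -0.002]
force: [0.7, 0.3, -0.3]
finger_gap: 1.001
```

{"op": "play_rows", "data": {
  "steps": [
    [[0,0,0,0,0,0],[0,0,0,0,0,0]]
  ]
}}

```text
t: 29.72
tcp_pos: [0.6957, 0.0199, 0.3891]
tool_rot: [0.679, 0.734, -0.001, -0.002]
force: [0.8, -0.4, -0.2]
finger_gap: 0.998
```

Run:
```python
from h import *
w=snap('wrist','w13');snap('scene','s13')
s=manip.sense();print(s['tcp_pos'],s['q'])
p,r=plan([(W(.131,0,.305),90+PY,.03)])
```

```text
[0.69551455 0.01962797 0.39077902] [-1.32002807e-01  5.29784583e-01  1.05384170e+00  2.52531503e-06
  1.55968841e+00 -2.09459177e-01]
[[[0, 0, 0.029, 0, 0, 0], [0, 0.001, 0.028, -0.1, 0, 0.1], [0, 0, 0.029, 0, 0, 0]]]
end [0.6964 0.0197 0.3048]
```

View pics/w13.png

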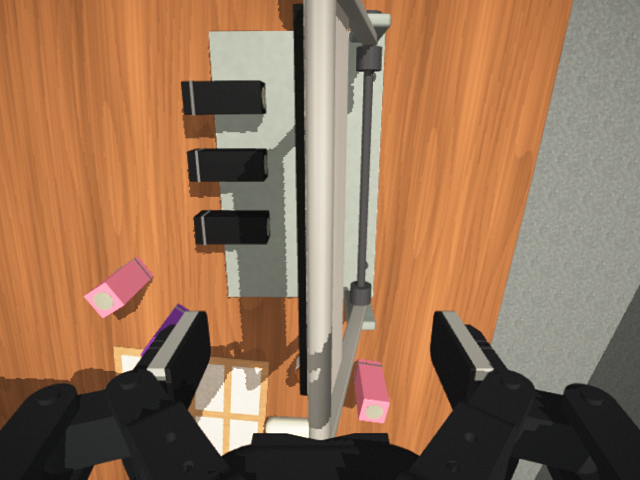

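View pics/s13.png

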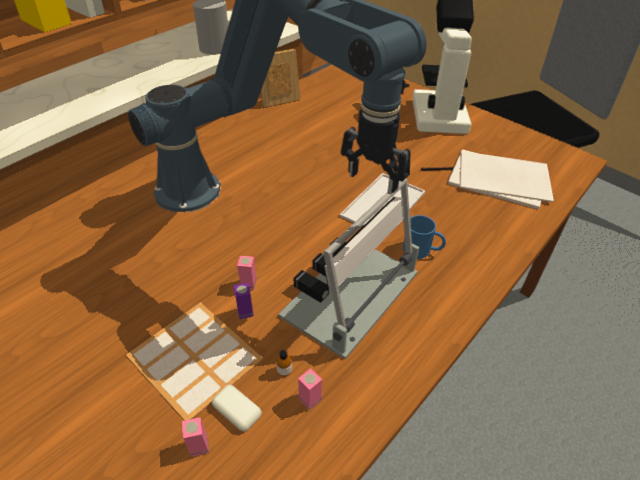

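The handle runs between the open fingers (column ~320). I'll descend and close on it.

{"op": "play_rows", "data": {
  "steps": [
    [[0,0,0.029,0,0,0],[0,0.001,0.028,0,0,0],[0,0,0.029,0,0,0],[0,0,0,0,0,0]]
  ]
}}

```text
t: 30.32
tcp_pos: [0.6952, 0.0195, 0.3031]
tool_rot: [0.679, 0.734, -0.002, -0.002]
force: [0.1, 0.5, -0.4]
finger_gap: 0.996
```

{"op": "play_rows", "data": {
  "steps": [
    [[0,0,0,0,0,0],[0,0,0,0,0,0],[0,0,0,0,0,0],[0,0,0,0,0,0],[0,0,0,0,0,0],[0,0,0,0,0,0],[0,0,0,0,0,0]]
  ],
  "fingers": 0,
  "squeeze": 40
}}

```text
t: 31.2
tcp_pos: [0.6955, 0.0191, 0.3063]
tool_rot: [0.68, 0.734, -0.002, -0.001]
force: [-5.5, -0.0, 5.1]
finger_gap: 0.17
```

```bash
cat >> h.py <<'E'
def arc(b0,b1,n,off):
    """TCP waypoints along the handle arc; off=(x,z) of TCP minus handle, press frame"""
    for i in range(1,n+1):
        b=b0+(b1-b0)*i/n;e=np.radians(77)-b
        yield (W(.18-.225*np.cos(e)+off[0],0,.075+.225*np.sin(e)+off[1]),90+PY,.06)
E
python3 - <<'E'
from h import *
s=manip.sense();print(s['tcp_pos'],s['force'],s['finger_gap'])
snap('scene','s14')
p=s['tcp_pos'];a=np.radians(PY);d=p[:2]-PO;px=d@[np.cos(a),np.sin(a)];py=d@[-np.sin(a),np.cos(a)]
print('press frame',px,py)
off=(px-.1294,p[2]-.2942);print(off)
plan(list((w[0],w[1],.06) for w in arc(0,1.30,30,off)))
E
```

```text
[0.69545969 0.01907593 0.3062986 ] [-5.53844943e+00 -5.33491467e-03  5.12783525e+00] 0.17030477077641257
press frame 0.13027371464291487 -0.0008075110936948802
(np.float64(0.0008737146429148857), np.float64(0.01209860482993319))
[[[0.001, -0.009, 0.002, -0.3, 0, 0], [0, -0.01, 0.003, 0, 0, 0], [0, -0.009, 0.003, 0, 0, 0], [0, -0.009, 0.004, 0, 0, 0], [0, -0.009, 0.004, 0, 0, 0], [0, -0.009, 0.004, 0, 0, 0], [0, -0.008, 0.005, 0, 0, 0], [0, -0.009, 0.005, 0, 0, 0], [0, -0.008, 0.006, 0, 0, 0], [0, -0.007, 0.005, 0, 0, 0]]]
[[[0, -0.008, 0.007, 0, 0, 0], [0, -0.007, 0.006, 0, 0, 0], [0, -0.007, 0.007, 0, 0, 0], [0, -0.007, 0.007, 0, 0, 0], [0, -0.006, 0.007, 0, 0, 0], [0, -0.006, 0.008, 0, 0, 0], [0, -0.006, 0.008, 0, 0, 0], [0, -0.006, 0.008, 0, 0, 0], [0, -0.005, 0.008, 0, 0, 0], [0, -0.004, 0.009, 0, 0, 0]]]
[[[0, -0.005, 0.009, 0, 0, 0], [0, -0.004, 0.008, 0, 0, 0], [0, -0.003, 0.01, 0, 0, 0], [0, -0.003, 0.009, 0, 0, 0], [0, -0.003, 0.009, 0, 0, 0], [0, -0.002, 0.01, 0, 0, 0], [0, -0.002, 0.009, 0, 0, 0], [0, -0.002, 0.01, 0, 0, 0], [0, -0.001, 0.009, 0, 0, 0], [0, 0, 0.01, 0, 0, 0]]]
end [0.522  0.0067 0.0972]
```

View pics/s14.png

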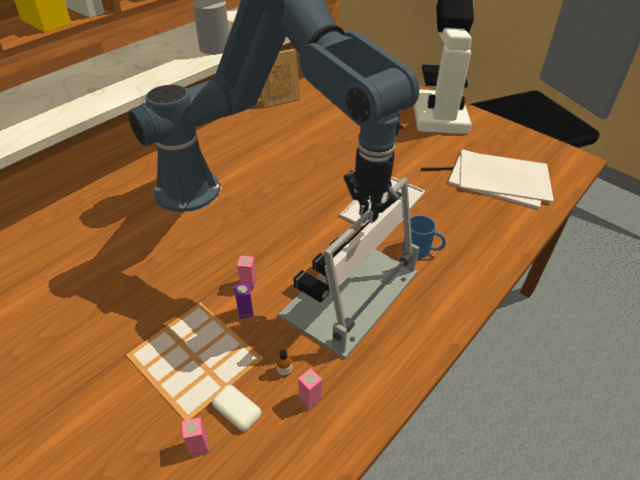

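{"op": "play_rows", "data": {
  "steps": [
    [[0,-0.009,0.002,0,0,0],[0,-0.01,0.003,0,0,0],[0,-0.009,0.003,0,0,0],[0,-0.009,0.004,0,0,0],[0,-0.009,0.004,0,0,0],[0,-0.009,0.004,0,0,0]]
  ]
}}

```text
t: 32.0
tcp_pos: [0.6433, 0.015, 0.2862]
tool_rot: [0.68, 0.734, 0.001, 0.002]
force: [4.5, 1.4, -1.2]
finger_gap: 0.166
```

Run:
```python
from h import *
s=manip.sense();print(s['tcp_pos'],s['force'],s['ft_torque'],s['finger_gap'])
snap('scene','s15');w=snap('wrist','w15')
```

```text
[0.64329013 0.01502932 0.28617111] [ 4.54240926  1.4002814  -1.18422522] [ 0.1799222  -1.07065882  0.00281457] 0.16552241174992768
```

View pics/s15.png

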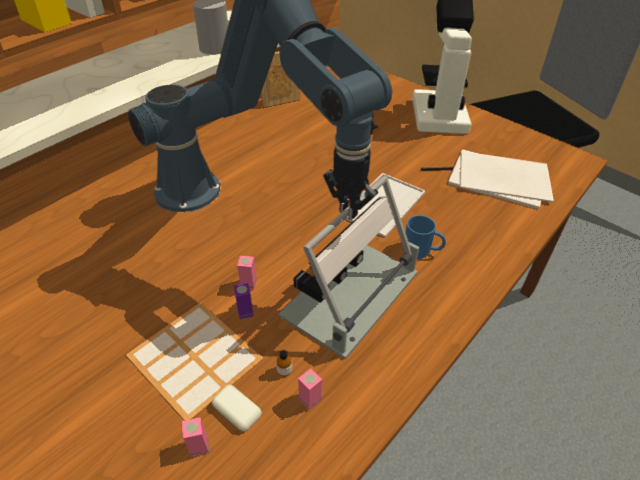

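View pics/w15.png

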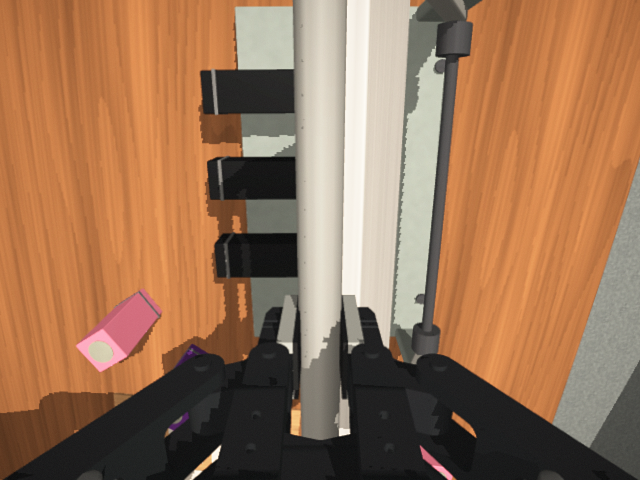

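The bail follows, and the bar is held between the pads. Continuing down.

{"op": "play_rows", "data": {
  "steps": [
    [[0,-0.008,0.005,0,0,0],[0,-0.009,0.005,0,0,0],[0,-0.008,0.006,0,0,0],[0,-0.007,0.005,0,0,0],[0,-0.008,0.007,0,0,0],[0,-0.007,0.006,0,0,0],[0,-0.007,0.007,0,0,0],[0,-0.007,0.007,0,0,0],[0,-0.006,0.007,0,0,0],[0,-0.006,0.008,0,0,0]]
  ]
}}

```text
t: 33.35
tcp_pos: [0.569, 0.0093, 0.2223]
tool_rot: [0.68, 0.734, -0.001, -0.0]
force: [-0.0, -0.1, 7.1]
finger_gap: 0.168
```

{"op": "play_rows", "data": {
  "steps": [
    [[0,-0.006,0.008,0,0,0],[0,-0.006,0.008,0,0,0],[0,-0.005,0.008,0,0,0],[0,-0.004,0.009,0,0,0],[0,-0.005,0.009,0,0,0],[0,-0.004,0.008,0,0,0],[0,-0.003,0.01,0,0,0],[0,-0.003,0.009,0,0,0],[0,0,0,0,0,0]]
  ]
}}

```text
t: 34.48
tcp_pos: [0.5321, 0.0065, 0.1526]
tool_rot: [0.679, 0.734, -0.002, -0.002]
force: [-1.4, -0.6, 5.6]
finger_gap: 0.169
```

Run:
```python
from h import *
s=manip.sense();p=s['tcp_pos'];print(p,s['force'],s['finger_gap'])
snap('scene','s16')
off=(.0009,.0121)
# bail estimate from x,z
a=np.radians(PY);px=(p[:2]-PO)@[np.cos(a),np.sin(a)]
hx,hz=.18-(px-off[0]),p[2]-off[1]-.075
print('radius',np.hypot(hx,hz),'bail',np.radians(77)-np.arctan2(hz,hx))
plan(list(arc(np.radians(77)-np.arctan2(hz,hx),1.35,8,off)))
```

```text
[0.5321031  0.00652638 0.15264207] [-1.44408807 -0.5724735   5.58742728] 0.1688630408730686
radius 0.2242557462658212 bail 1.0473092770986319
[[[0.001, -0.003, 0.008, -0.2, 0, 0], [0, -0.002, 0.009, 0, 0, 0], [0, -0.002, 0.008, 0, 0, 0], [0, -0.001, 0.008, 0, 0, 0], [0, -0.001, 0.009, 0, 0, 0], [0, -0.001, 0.008, 0, 0, 0], [0, 0, 0.009, 0, 0, 0], [0, -0.001, 0.008, 0, 0, 0]]]
end [0.5211 0.0067 0.0859]
```

View pics/s16.png

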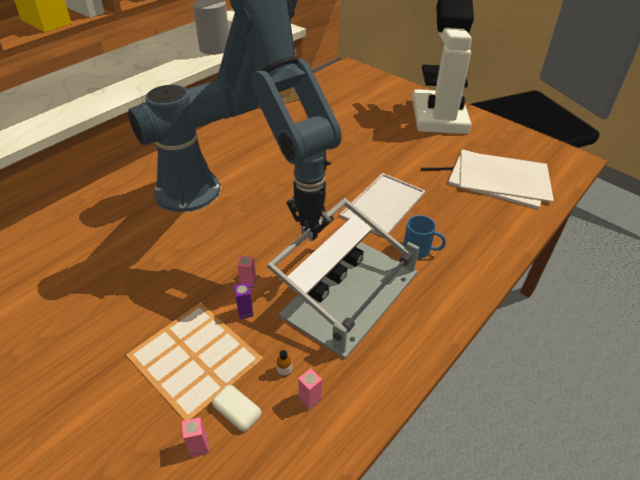

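{"op": "play_rows", "data": {
  "steps": [
    [[0,-0.003,0.008,0,0,0],[0,-0.002,0.009,0,0,0],[0,-0.002,0.008,0,0,0],[0,-0.001,0.008,0,0,0],[0,-0.001,0.009,0,0,0],[0,-0.001,0.008,0,0,0],[0,0,0.009,0,0,0],[0,0,0.006,0,0,0],[0,0,0,0,0,0]]
  ]
}}

```text
t: 35.65
tcp_pos: [0.52, 0.0056, 0.0874]
tool_rot: [0.679, 0.734, -0.003, -0.003]
force: [-4.3, -4.0, 6.3]
finger_gap: 0.172
```

```bash
cat >> h.py <<'E'
def bail(off=(.0009,.0121)):
    s=manip.sense();p=s['tcp_pos'];a=np.radians(PY);px=(p[:2]-PO)@[np.cos(a),np.sin(a)]
    hx,hz=.18-(px-off[0]),p[2]-off[1]-.075
    print(p,s['force'],s['finger_gap'],'radius',np.hypot(hx,hz),'bail',np.radians(77)-np.arctan2(hz,hx)); return np.radians(77)-np.arctan2(hz,hx)
E
python3 - <<'E'
from h import *
bail();w=snap('scene','s17');snap('wrist','w17');cv2.imwrite('pics/s17c.png',cv2.resize(w['img'][200:370,220:440,::-1],None,fx=3.4,fy=3.4))
E
```

```text
[0.52001553 0.00564468 0.08735525] [-4.33418932 -4.00437013  6.25450015] 0.17237055030299064 radius 0.22658393880959948 bail 1.34277699443896
```

View pics/s17c.png

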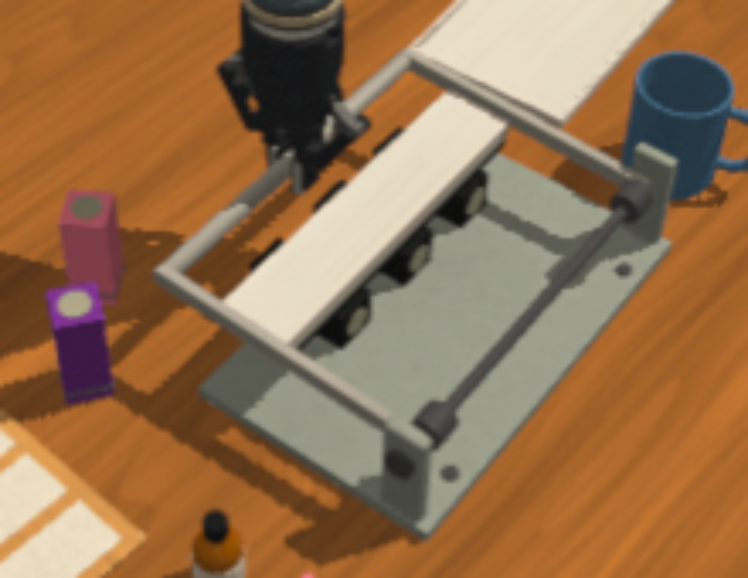

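View pics/w17.png

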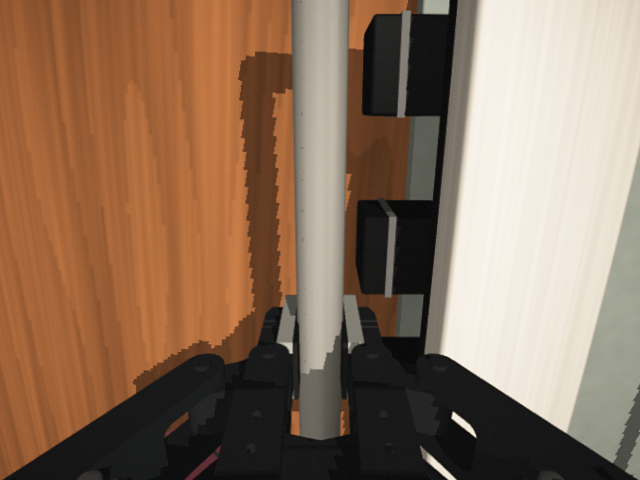

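The bar is very near the blocks, but the force is only the spring's. I'll step down until contact force rises.

{"op": "play_rows", "data": {
  "steps": [
    [[0,0,0.002,0,0,0],[0,0,0,0,0,0]]
  ]
}}

```text
t: 36.0
tcp_pos: [0.52, 0.0056, 0.0857]
tool_rot: [0.679, 0.734, -0.003, -0.003]
force: [-4.4, -3.8, 6.4]
finger_gap: 0.169
```

{"op": "play_rows", "data": {
  "steps": [
    [[0,0,0.002,0,0,0],[0,0,0,0,0,0]]
  ]
}}

```text
t: 36.25
tcp_pos: [0.5199, 0.0056, 0.0837]
tool_rot: [0.679, 0.734, -0.003, -0.003]
force: [-5.5, -3.8, 6.4]
finger_gap: 0.169
```

{"op": "play_rows", "data": {
  "steps": [
    [[0,0,0.001,0,0,0],[0,0,0,0,0,0]]
  ]
}}

```text
t: 36.5
tcp_pos: [0.5199, 0.0056, 0.0828]
tool_rot: [0.679, 0.734, -0.003, -0.003]
force: [-6.2, -3.7, 6.6]
finger_gap: 0.169
```

Run:
```python
from h import *
bail()
```

```text
[0.51986932 0.0056349  0.08282578] [-6.22312686 -3.69362676  6.55488066] 0.16948292268378876 radius 0.22677060094405335 bail 1.3627528620506375
```

{"op": "play_rows", "data": {
  "steps": [
    [[0,0,0.002,0,0,0],[0,0,0,0,0,0]]
  ]
}}

```text
t: 36.75
tcp_pos: [0.5199, 0.0056, 0.0808]
tool_rot: [0.679, 0.734, -0.003, -0.003]
force: [-5.7, -4.6, 7.2]
finger_gap: 0.169
```

{"op": "play_rows", "data": {
  "steps": [
    [[0,0,0.002,0,0,0],[0,0,0,0,0,0]]
  ]
}}

```text
t: 37.0
tcp_pos: [0.5198, 0.0056, 0.0787]
tool_rot: [0.679, 0.734, -0.003, -0.004]
force: [-3.9, -4.1, 6.0]
finger_gap: 0.168
```

Run:
```python
from h import *
bail();s=snap('scene','s18');cv2.imwrite('pics/s18c.png',cv2.resize(s['img'][220:340,260:380,::-1],None,fx=5,fy=5,interpolation=cv2.INTER_CUBIC))
```

```text
[0.51975197 0.00563397 0.07869311] [-3.92851261 -4.06937129  5.97387197] 0.16847257837261115 radius 0.22700312486023314 bail 1.3809462645414545
```

View pics/s18c.png

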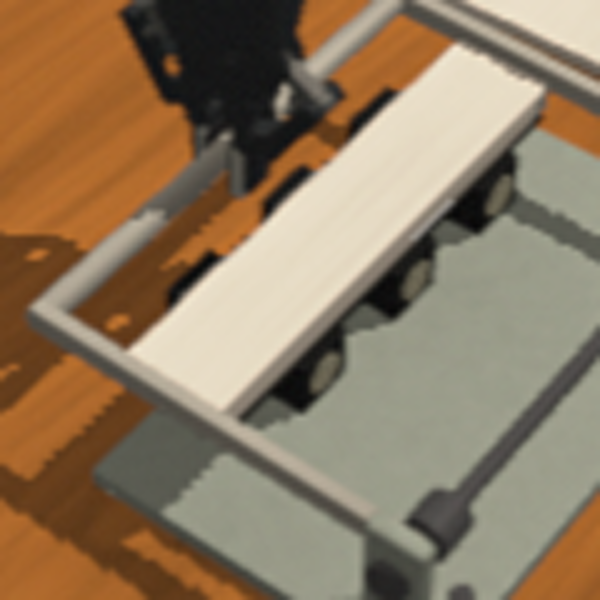

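Run:
```python
from h import *
c=snap('scene');t=snap('top','t18')
def H(b,y,r=.225):
    e=np.radians(77)-b;return W(.18-r*np.cos(e),y,.075+r*np.sin(e))
for b in (1.25,1.30,1.33,1.35,1.38):
    print(b,[proj(c,H(b,y)).round(1).tolist() for y in (-.15,.15)],[proj(t,H(b,y)).round(1).tolist() for y in (-.15,.15)])
f0=cv2.imread('pics/s16.png')
a=cv2.imread('pics/s17.png')[260:300,250:300];b=c['img'][260:300,250:300,::-1]
d=cv2.imread('pics/s17.png')[190:240,320:370];e=c['img'][190:240,320:370,::-1]
g=lambda i:cv2.resize(i,(380,380),interpolation=cv2.INTER_CUBIC)
cv2.imwrite('pics/cmp.png',np.vstack([np.hstack([g(a),g(b)])]))
# registration shift between frames
for n,(y0,y1,x0,x1) in dict(leftcorner=(265,300,255,290),arm=(285,330,280,330),ref=(400,440,170,220)).items():
    p=cv2.cvtColor(cv2.imread('pics/s17.png'),6)[y0:y1,x0:x1].astype(np.float32);q=cv2.cvtColor(c['img'][:,:,::-1].copy(),6)[y0:y1,x0:x1].astype(np.float32)
    print(n,cv2.phaseCorrelate(p,q))
```

```text
1.25 [[267.4, 277.6], [339.5, 213.5]] [[369.5, 272.9], [260.0, 279.7]]
1.3 [[267.4, 280.5], [339.1, 216.4]] [[369.3, 273.3], [260.5, 280.2]]
1.33 [[267.5, 282.2], [338.9, 218.2]] [[369.1, 273.5], [260.8, 280.3]]
1.35 [[267.7, 283.4], [338.9, 219.4]] [[369.0, 273.6], [261.0, 280.3]]
1.38 [[267.9, 285.3], [338.8, 221.2]] [[368.9, 273.6], [261.3, 280.4]]
leftcorner ((0.09294612346485209, 0.8805788463786932), 0.74383587969674)
arm ((0.09351158593904074, 1.0581699384252765), 0.87571937306722)
ref ((-0.004751895508693593, -0.061809253581163404), 1.0109740263819695)
```

View pics/cmp.png

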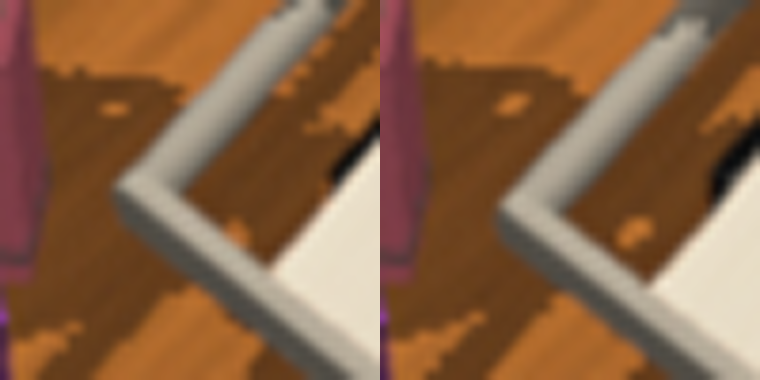

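The frame corner moved about 2 px with the tool, so the bail is still following and isn't on the blocks yet. I'll continue.

{"op": "play_rows", "data": {
  "steps": [
    [[0,0,0.002,0,0,0],[0,0,0,0,0,0]]
  ]
}}

```text
t: 37.4
tcp_pos: [0.5198, 0.0056, 0.0767]
tool_rot: [0.679, 0.734, -0.003, -0.004]
force: [-4.6, -5.1, 5.6]
finger_gap: 0.172
```

{"op": "play_rows", "data": {
  "steps": [
    [[0,0,0.002,0,0,0],[0,0,0,0,0,0]]
  ]
}}

```text
t: 37.65
tcp_pos: [0.5198, 0.0056, 0.0762]
tool_rot: [0.679, 0.734, -0.003, -0.003]
force: [-6.6, -4.5, 18.5]
finger_gap: 0.171
```

Run:
```python
from h import *
bail();s=snap('scene','s19');cv2.imwrite('pics/s19c.png',cv2.resize(s['img'][220:340,260:380,::-1],None,fx=5,fy=5,interpolation=cv2.INTER_CUBIC))
```

```text
[0.51978402 0.00563654 0.0762033 ] [-6.64757616 -4.49192836 18.51498524] 0.17122310044130823 radius 0.22707685353804197 bail 1.3919088139496036
```

View pics/s19c.png

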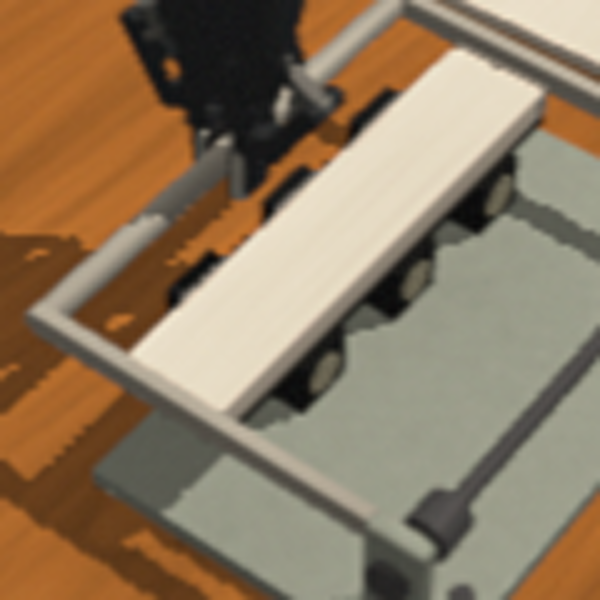

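Contact: 18.5 N and the bar is on the blocks. I'll hold briefly, then plan the slow return.

{"op": "play_rows", "data": {
  "steps": [
    [[0,0,0.001,0,0,0],[0,0,0,0,0,0],[0,0,0,0,0,0],[0,0,0,0,0,0]]
  ]
}}

```text
t: 38.2
tcp_pos: [0.5198, 0.0056, 0.0762]
tool_rot: [0.679, 0.734, -0.003, -0.003]
force: [-8.7, -3.0, 26.1]
finger_gap: 0.168
```

Run:
```python
from h import *
bail();c=snap('scene','s20');snap('wrist','w20')
s=manip.sense();p=s['tcp_pos'];a=np.radians(PY);px=(p[:2]-PO)@[np.cos(a),np.sin(a)]
e=np.radians(77)-1.352
off=(px-(.18-.225*np.cos(e)),p[2]-(.075+.225*np.sin(e)));print('off',off)
plan(list(arc(1.352,0,34,off)))
```

```text
[0.51976964 0.00562753 0.07615455] [-8.71695881 -3.04773993 26.05707933] 0.16773779701501448 radius 0.22709419841399942 bail 1.392120065548106
off (np.float64(-0.0009316093988769661), np.float64(0.0029625817357721435))
[[[0.001, 0, -0.009, -0.5, 0, 0.1], [0, 0, -0.009, 0, 0, 0], [0, 0.001, -0.009, 0, 0, 0], [0, 0.001, -0.009, 0, 0, 0], [0, 0.002, -0.008, 0, 0, 0], [0, 0.002, -0.009, 0, 0, 0], [0, 0.002, -0.009, 0, 0, 0], [0, 0.003, -0.008, 0, 0, 0], [0, 0.003, -0.009, 0, 0, 0], [0, 0.003, -0.008, 0, 0, 0]]]
[[[0, 0.003, -0.008, 0, 0, 0], [0, 0.004, -0.009, 0, 0, 0], [0, 0.004, -0.007, 0, 0, 0], [0, 0.005, -0.008, 0, 0, 0], [0, 0.005, -0.008, 0, 0, 0], [0, 0.005, -0.007, 0, 0, 0], [0, 0.005, -0.007, 0, 0, 0], [0, 0.006, -0.007, 0, 0, 0], [0, 0.006, -0.007, 0, 0, 0], [0, 0.006, -0.006, 0, 0, 0]]]
[[[0, 0.007, -0.006, 0, 0, 0], [0, 0.006, -0.006, 0, 0, 0], [0, 0.007, -0.006, 0, 0, 0], [0, 0.007, -0.005, 0, 0, 0], [0, 0.008, -0.005, 0, 0, 0], [0, 0.007, -0.005, 0, 0, 0], [0, 0.008, -0.005, 0, 0, 0], [0, 0.008, -0.004, 0, 0, 0], [0, 0.008, -0.004, 0, 0, 0], [0, 0.008, -0.003, 0, 0, 0]]]
[[[0, 0.009, -0.003, 0, 0, 0], [0, 0.008, -0.003, 0, 0, 0], [0, 0.009, -0.003, 0, 0, 0], [0, 0.008, -0.002, 0, 0, 0]]]
end [0.6932 0.0199 0.2972]
```

View pics/w20.png

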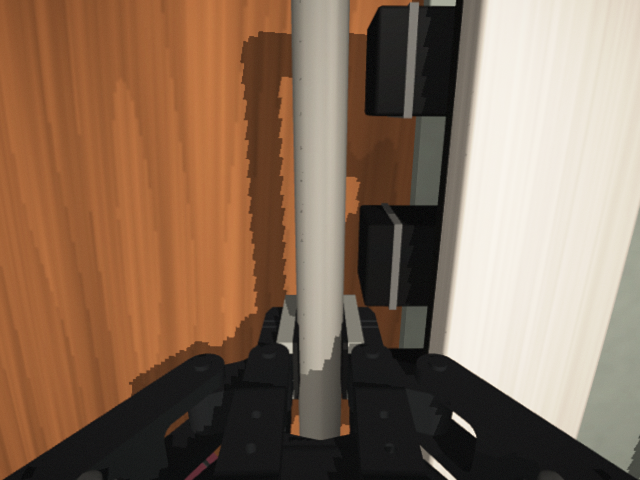

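{"op": "play_rows", "data": {
  "steps": [
    [[0,0,-0.004,0,0,0],[0,0,-0.007,0,0,0],[0,0,-0.008,0,0,0],[0,0.001,-0.009,0,0,0],[0,0.001,-0.009,0,0,0],[0,0.002,-0.008,0,0,0]]
  ],
  "squeeze": 60
}}

```text
t: 39.05
tcp_pos: [0.5235, 0.0059, 0.1185]
tool_rot: [0.679, 0.734, -0.004, -0.004]
force: [-4.8, -4.9, 3.3]
finger_gap: 0.168
```

Run:
```python
from h import *
off=(-.0009,.003)
b=bail(off);snap('wrist','w21')
plan(list(arc(b,0,int(b*26)+1,off)))
```

```text
[0.52347109 0.00594505 0.11852876] [-4.79267901 -4.87119412  3.28108284] 0.16844601783345636 radius 0.22499574747241405 bail 1.1627836619039533
[[[0.001, 0.001, -0.007, -0.6, 0, 0.1], [0, 0.002, -0.009, 0, 0, 0], [0, 0.003, -0.008, 0, 0, 0], [0, 0.002, -0.008, 0, 0, 0], [0, 0.003, -0.008, 0, 0, 0], [0, 0.003, -0.008, 0, 0, 0], [0, 0.004, -0.007, 0, 0, 0], [0, 0.004, -0.008, 0, 0, 0], [0, 0.004, -0.007, 0, 0, 0], [0, 0.004, -0.007, 0, 0, 0]]]
[[[0, 0.005, -0.008, 0, 0, 0], [0, 0.004, -0.006, 0, 0, 0], [0, 0.005, -0.007, 0, 0, 0], [0, 0.006, -0.007, 0, 0, 0], [0, 0.005, -0.006, 0, 0, 0], [0, 0.006, -0.006, 0, 0, 0], [0, 0.006, -0.006, 0, 0, 0], [0, 0.007, -0.006, 0, 0, 0], [0, 0.006, -0.005, 0, 0, 0], [0, 0.007, -0.005, 0, 0, 0]]]
[[[0, 0.007, -0.005, 0, 0, 0], [0, 0.007, -0.005, 0, 0, 0], [0, 0.007, -0.004, 0, 0, 0], [0, 0.007, -0.004, 0, 0, 0], [0, 0.008, -0.004, 0, 0, 0], [0, 0.007, -0.004, 0, 0, 0], [0, 0.008, -0.003, 0, 0, 0], [0, 0.008, -0.003, 0, 0, 0], [0, 0.008, -0.003, 0, 0, 0], [0, 0.008, -0.002, 0, 0, 0]]]
[[[0, 0.008, -0.002, 0, 0, 0]]]
end [0.6932 0.0198 0.2973]
```

View pics/w21.png

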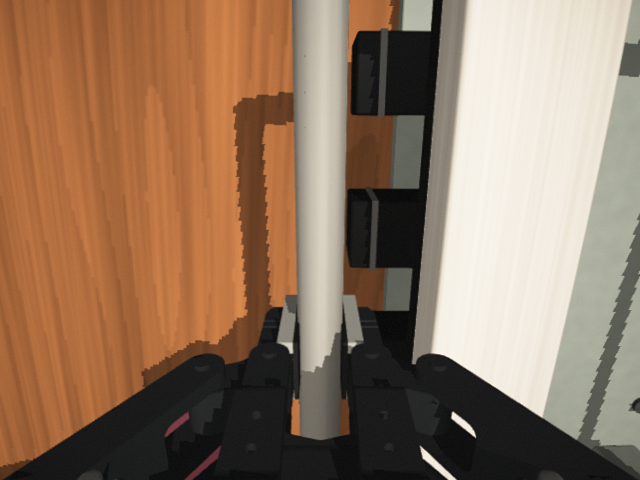

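Returning steadily, bar still held, blocks stay put. Next section.

{"op": "play_rows", "data": {
  "steps": [
    [[0,0.001,-0.007,0,0,0],[0,0.002,-0.009,0,0,0],[0,0.003,-0.008,0,0,0],[0,0.002,-0.008,0,0,0],[0,0.003,-0.008,0,0,0],[0,0.003,-0.008,0,0,0],[0,0.004,-0.007,0,0,0],[0,0.004,-0.008,0,0,0],[0,0.004,-0.007,0,0,0],[0,0.004,-0.007,0,0,0]]
  ]
}}

```text
t: 40.35
tcp_pos: [0.5513, 0.0081, 0.1949]
tool_rot: [0.679, 0.734, -0.006, -0.006]
force: [-8.5, -5.7, 3.4]
finger_gap: 0.166
```

{"op": "play_rows", "data": {
  "steps": [
    [[0,0.005,-0.008,0,0,0],[0,0.004,-0.006,0,0,0],[0,0.005,-0.007,0,0,0],[0,0.006,-0.007,0,0,0],[0,0.005,-0.006,0,0,0],[0,0.006,-0.006,0,0,0],[0,0.006,-0.006,0,0,0],[0,0.007,-0.006,0,0,0],[0,0.006,-0.005,0,0,0],[0,0.007,-0.005,0,0,0]]
  ]
}}

```text
t: 41.6
tcp_pos: [0.606, 0.0123, 0.259]
tool_rot: [0.679, 0.734, -0.008, -0.008]
force: [-16.8, -2.7, 24.0]
finger_gap: 0.163
```

Run:
```python
from h import *
off=(-.0009,.003)
b=bail(off);snap('wrist','w22');snap('scene','s22')
plan(list(arc(b,0,int(b*28)+1,off)))
```

```text
[0.60595518 0.01229773 0.25900913] [-16.8340493   -2.68555685  24.03313186] 0.16349656372579435 radius 0.22797079655452515 bail 0.4265403761086438
[[[0.001, 0.006, -0.001, -0.9, 0, 0.1], [0, 0.006, -0.004, 0, 0, 0], [0, 0.007, -0.005, 0, 0, 0], [0, 0.007, -0.004, 0, 0, 0], [0, 0.007, -0.003, 0, 0, 0], [0, 0.007, -0.004, 0, 0, 0], [0, 0.008, -0.003, 0, 0, 0], [0, 0.007, -0.003, 0, 0, 0], [0, 0.008, -0.003, 0, 0, 0], [0, 0.007, -0.002, 0, 0, 0]]]
[[[0, 0.008, -0.003, 0, 0, 0], [0, 0.008, -0.002, 0, 0, 0]]]
end [0.694  0.02   0.2976]
```

View pics/w22.png

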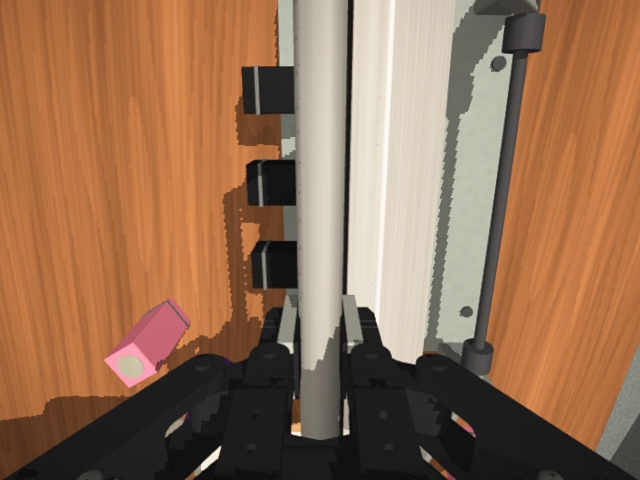

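Radial force is growing to about 29 N, so my arc runs slightly inside. I'll widen it.

{"op": "play_rows", "data": {
  "steps": [
    [[0,0.002,-0.005,0,0,0],[0,0.004,-0.005,0,0,0]]
  ]
}}

```text
t: 41.95
tcp_pos: [0.6171, 0.0132, 0.2677]
tool_rot: [0.68, 0.734, -0.003, -0.003]
force: [-3.7, -1.9, 5.0]
finger_gap: 0.161
```

Run:
```python
from h import *
off=(-.0009,.003)
b=bail(off)
a=np.radians(PY)
off=(-.003,.007);b=bail(off)
plan(list(arc(b,0,int(b*28)+1,off)))
```

```text
[0.61708342 0.01319997 0.26769059] [-3.6833383  -1.86274392  5.0249238 ] 0.16084342309751626 radius 0.22851477961586497 bail 0.3646128240165508
[0.61708342 0.01319997 0.26769059] [-3.6833383  -1.86274392  5.0249238 ] 0.16084342309751626 radius 0.22402391709191588 bail 0.36678773447385515
[[[0.001, 0.006, -0.005, -0.5, 0, 0], [0, 0.006, -0.004, 0, 0, 0], [0, 0.007, -0.004, 0, 0, 0], [0, 0.006, -0.003, 0, 0, 0], [0, 0.007, -0.003, 0, 0, 0], [0, 0.007, -0.003, 0, 0, 0], [0, 0.007, -0.003, 0, 0, 0], [0, 0.007, -0.002, 0, 0, 0], [0, 0.007, -0.003, 0, 0, 0], [0, 0.007, -0.002, 0, 0, 0]]]
[[[0, 0.008, -0.002, 0, 0, 0]]]
end [0.6919 0.0199 0.3016]
```

{"op": "play_rows", "data": {
  "steps": [
    [[0,0.006,-0.005,0,0,0],[0,0.006,-0.004,0,0,0],[0,0.007,-0.004,0,0,0],[0,0.006,-0.003,0,0,0],[0,0.007,-0.003,0,0,0]]
  ]
}}

```text
t: 42.58
tcp_pos: [0.6517, 0.0158, 0.2886]
tool_rot: [0.68, 0.734, -0.001, -0.001]
force: [-7.6, -1.6, 11.5]
finger_gap: 0.164
```

Run:
```python
from h import *
off=(-.003,.007);b=bail(off)
plan(list(arc(b,-0.02,int(b*28)+1,off)))
snap('wrist','w23')
```

```text
[0.65169645 0.01582767 0.28855896] [-7.58853275 -1.58240056 11.47508882] 0.16393867397670833 radius 0.22555874252907032 bail 0.18649363115033135
[[[0.001, 0.007, -0.003, -0.2, 0, 0], [0, 0.008, -0.002, 0, 0, 0], [0, 0.007, -0.003, 0, 0, 0], [0, 0.007, -0.002, 0, 0, 0], [0, 0.008, -0.002, 0, 0, 0], [0, 0.007, -0.002, 0, 0, 0]]]
end [0.6955 0.0202 0.3025]
```

View pics/w23.png

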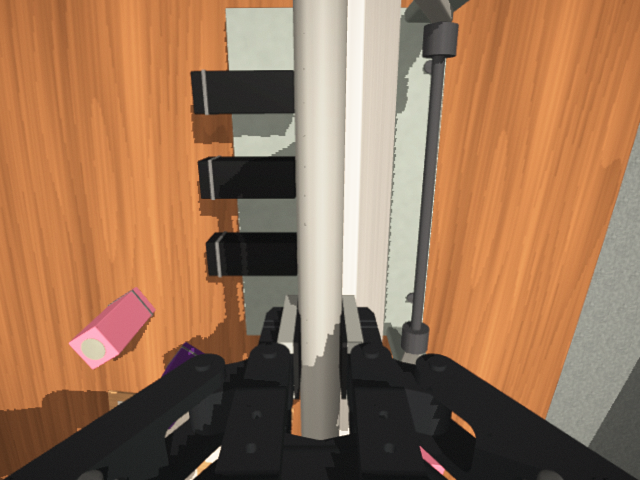

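The bar rolls along the pads, about 8 mm × 1.35 rad ≈ 11 mm, which explains the drifting offset. I'll finish with a bit more lift.

{"op": "play_rows", "data": {
  "steps": [
    [[0,0.006,-0.004,0,0,0],[0,0.007,-0.004,0,0,0],[0,0.007,-0.003,0,0,0],[0,0.007,-0.003,0,0,0],[0,0.007,-0.002,0,0,0]]
  ]
}}

```text
t: 43.25
tcp_pos: [0.6871, 0.0186, 0.3026]
tool_rot: [0.68, 0.734, 0.0, -0.0]
force: [-1.5, -0.6, -3.1]
finger_gap: 0.167
```

Run:
```python
from h import *
off=(.0009,.0121);b=bail(off)
w=snap('scene','s24')
f0=cv2.imread('pics/scene0.png');a=np.hstack([f0[160:300,300:440],w['img'][160:300,300:440,::-1]])
cv2.imwrite('pics/cmp24.png',cv2.resize(a,None,fx=2.8,fy=2.8))
```

```text
[0.68713418 0.01855275 0.30258558] [-1.53688047 -0.64463692 -3.05007681] 0.16695380975556376 radius 0.2234081501379905 bail 0.040217307348551445
```

View pics/cmp24.png

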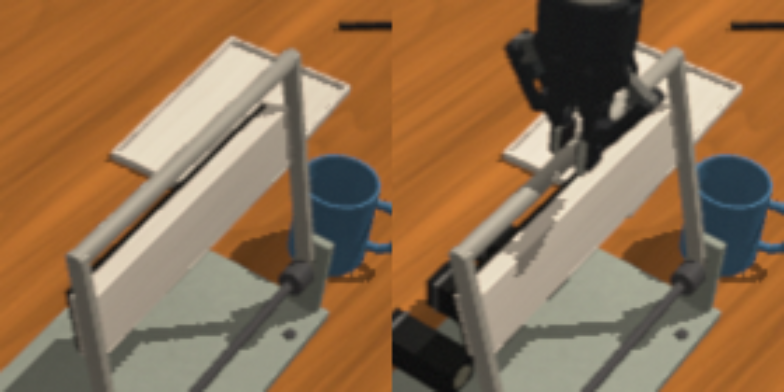

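{"op": "play_rows", "data": {
  "steps": [
    [[0,0.004,-0.001,0,0,0],[0,0.003,0,0,0,0],[0,0.002,0,0,0,0],[0,0,0,0,0,0]]
  ]
}}

```text
t: 43.8
tcp_pos: [0.6952, 0.0192, 0.3049]
tool_rot: [0.68, 0.734, 0.0, 0.0]
force: [-3.9, -1.2, 0.6]
finger_gap: 0.161
```

{"op": "play_rows", "data": {
  "steps": [
    [[0,0.002,0,0,0,0],[0,0,0,0,0,0],[0,0,0,0,0,0]]
  ]
}}

```text
t: 44.18
tcp_pos: [0.6956, 0.0192, 0.305]
tool_rot: [0.68, 0.734, -0.001, -0.001]
force: [-8.3, -1.6, 3.0]
finger_gap: 0.162
```

Run:
```python
from h import *
off=(.0009,.0121);b=bail(off)
w=snap('scene','s25')
f0=cv2.imread('pics/scene0.png');a=np.hstack([f0[230:290,320:360],w['img'][230:290,320:360,::-1]])
cv2.imwrite('pics/cmp25.png',cv2.resize(a,None,fx=9,fy=9))
```

```text
[0.6956231  0.01921377 0.30498112] [-8.29712224 -1.6409935   2.99173525] 0.1621437664609702 radius 0.22364632286254257 bail 0.0006581782917687296
```

View pics/cmp25.png

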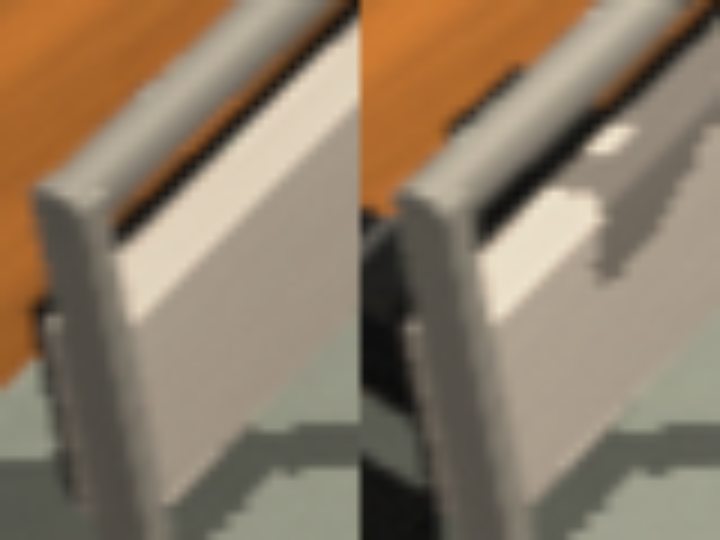

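The handle is at its rest stop, and the frame corner matches the start picture at (324,251). Release and withdraw upward.

{"op": "play_rows", "data": {
  "steps": [
    [[0,0,0,0,0,0],[0,0,0,0,0,0],[0,0,0,0,0,0],[0,0,0,0,0,0]]
  ],
  "fingers": 1
}}

```text
t: 44.72
tcp_pos: [0.6978, 0.0194, 0.3044]
tool_rot: [0.68, 0.734, 0.0, 0.0]
force: [-1.7, 0.2, 0.6]
finger_gap: 0.986
```

{"op": "play_rows", "data": {
  "steps": [
    [[0,0,-0.02,0,0,0],[0,0,-0.03,0,0,0],[0,0,-0.04,0,0,0],[0,0,0,0,0,0]]
  ]
}}

```text
t: 45.22
tcp_pos: [0.6993, 0.0192, 0.3991]
tool_rot: [0.68, 0.734, 0.003, 0.004]
force: [0.4, 0.9, -0.6]
finger_gap: 1.002
```

Run:
```python
from h import *
s=manip.sense();print(s['tcp_pos'],s['force'])
snap('scene','s26');snap('wrist','w26')
plan([([.6,.05,.39],120),([.44,.09,.30],180+PY)])
```

```text
[0.69925796 0.01915577 0.39907271] [ 0.42894994  0.91315708 -0.63339567]
[[[0.013, -0.032, 0.001, 0, 0, -8.5], [0.017, -0.029, 0.002, 0, 0, -8.6], [0.021, -0.027, 0.001, 0, 0, -8.5], [0.016, -0.017, 0.013, 0, 0, -9.2], [0.019, -0.014, 0.013, 0, 0, -9.2], [0.021, -0.011, 0.013, 0, 0, -9.2], [0.022, -0.007, 0.013, 0, 0, -9.2], [0.024, -0.004, 0.012, 0, 0, -9.2], [0.023, 0, 0.013, 0, 0, -9.2], [0.023, 0.004, 0.013, 0, 0, -9.2]]]
end [0.4403 0.0898 0.3002]
```

View pics/s26.png

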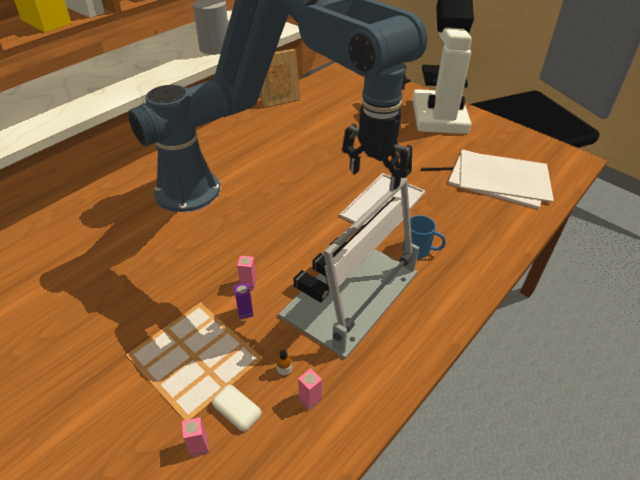

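Handle released and standing at rest. Moving back to view the blocks and tray from the front.

{"op": "play_rows", "data": {
  "steps": [
    [[0.013,-0.032,0.001,0,0,-8.5],[0.017,-0.029,0.002,0,0,-8.6],[0.021,-0.027,0.001,0,0,-8.5],[0.016,-0.017,0.013,0,0,-9.2],[0.019,-0.014,0.013,0,0,-9.2],[0.021,-0.011,0.013,0,0,-9.2],[0.022,-0.007,0.013,0,0,-9.2],[0.024,-0.004,0.012,0,0,-9.2],[0.023,0,0.013,0,0,-9.2],[0.023,0.004,0.013,0,0,-9.2]]
  ]
}}

```text
t: 46.58
tcp_pos: [0.4383, 0.09, 0.2985]
tool_rot: [-0.041, 0.999, 0.0, -0.002]
force: [-0.1, 0.5, -0.3]
finger_gap: 0.999
```

{"op": "play_rows", "data": {
  "steps": [
    [[0,0,0,0,0,0],[0,0,0,0,0,0]]
  ]
}}

```text
t: 46.82
tcp_pos: [0.4412, 0.0896, 0.3004]
tool_rot: [-0.037, 0.999, -0.0, 0.001]
force: [0.8, 0.6, 0.0]
finger_gap: 1.0
```

Run:
```python
from h import *
print(manip.sense()['tcp_pos']);snap('wrist','w27')
```

```text
[0.44123975 0.08955003 0.30035527]
```

View pics/w27.png

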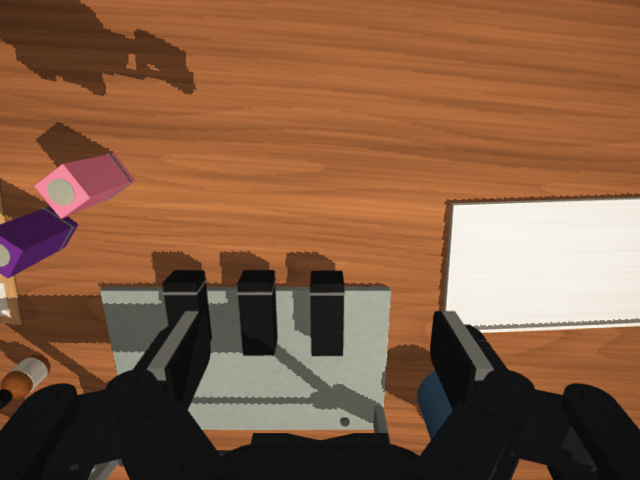

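Run:
```python
from h import *
w=snap('wrist')
im=w['img'][:,:,::-1]
cv2.imwrite('pics/z27.png',np.hstack([cv2.resize(im[265:365,150:350],None,fx=4,fy=4,interpolation=cv2.INTER_CUBIC)]))
a=np.radians(PY);Rm=np.array([[np.cos(a),np.sin(a)],[-np.sin(a),np.cos(a)]])
for q in (((310.5,284),(343.5,284),(343,355),(312,355)),((237,284),(273.5,284),(276,354),(243,354)),((163,284),(206,284))):
    P=[Rm@(atz(w,p,.048)[:2]-PO) for p in q];print(np.round(P,3).tolist(),np.mean(P,0).round(4))
for p,z in (((449,202),.01),((441,330),.01),((640,196),.01),((640,322),.01)): print(p,atz(w,p,z).round(4))
t=snap('top')
C=[(97,130),(620,77),(650,410),(122,458)]
P=np.array([atz(t,(130+x/6,235+y/6),.01) for x,y in C]);print('tray top',P.round(3).tolist(),P.mean(0).round(4),np.linalg.norm(P[1]-P[0]),np.linalg.norm(P[2]-P[1]),np.degrees(np.arctan2(*(P[0]-P[3])[1::-1])))
```

```text
[[-0.025, 0.078], [-0.025, 0.113], [0.063, 0.114], [0.063, 0.079]] [0.0191 0.0962]
[[-0.025, 0.001], [-0.025, 0.04], [0.061, 0.039], [0.062, 0.002]] [0.0183 0.0203]
[[-0.025, -0.077], [-0.025, -0.032]] [-0.0249 -0.0545]
(449, 202) [0.4447 0.2298 0.01  ]
(441, 330) [0.6022 0.2484 0.01  ]
(640, 196) [0.4217 0.4407 0.01  ]
(640, 322) [0.5756 0.4944 0.01  ]
tray top [[0.574, 0.507, 0.01], [0.604, 0.247, 0.01], [0.444, 0.229, 0.01], [0.415, 0.488, 0.01]] [0.5092 0.3679 0.01  ] 0.2615229364930459 0.16163746415209373 6.687785508492156
```

View pics/z27.png

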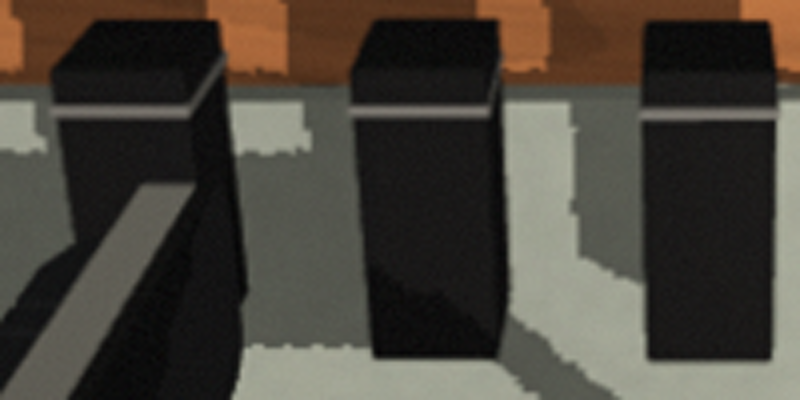

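Measured: block mids in press frame are about (19,96), (19,19) and (19,-58) mm. The tray centre is at (0.510,0.368), yaw 6.6°, and top and wrist views agree within 2 mm. Picking the left block first.

```bash
cat >> h.py <<'E'
TO=np.array([.510,.368]);TY=6.6
def T(x,y,z):
    a=np.radians(TY);return [TO[0]+x*np.cos(a)-y*np.sin(a),TO[1]+x*np.sin(a)+y*np.cos(a),z]
E
python3 - <<'E'
from h import *
Y=180+PY
plan([(W(-.05,.0955,.17),Y),(W(.015,.0955,.11),Y),(W(.015,.0955,.043),Y,.025)])
E
```

```text
[[[-0.022, 0.002, 0.044, 0, 0, 0], [-0.023, 0.003, 0.043, 0, 0.1, 0], [-0.022, 0.002, 0.044, 0, 0, -0.1], [-0.033, 0, 0.03, 0, 0, 0], [-0.032, 0, 0.03, 0, 0, 0], [0, 0, 0.022, 0, 0, 0], [0, 0, 0.022, 0, 0, 0], [-0.001, 0, 0.023, 0, 0, 0]]]
end [0.5737 0.1064 0.0427]
```

{"op": "play_rows", "data": {
  "steps": [
    [[-0.022,0.002,0.044,0,0,0],[-0.023,0.003,0.043,0,0,0],[-0.022,0.002,0.044,0,0,0],[-0.033,0,0.03,0,0,0],[-0.032,0,0.03,0,0,0],[0,0,0,0,0,0]]
  ],
  "fingers": 0.65
}}

```text
t: 47.72
tcp_pos: [0.5732, 0.1064, 0.1067]
tool_rot: [-0.038, 0.999, 0.0, -0.001]
force: [-0.5, 0.0, -0.0]
finger_gap: 0.649
```

Run:
```python
from h import *
print(manip.sense()['tcp_pos']);snap('wrist','w28')
plan([(W(.015,.0955,.043),180+PY,.023)])
```

```text
[0.57316954 0.10638211 0.10671362]
[[[-0.001, 0, 0.022, 0, 0, 0], [0, 0, 0.021, 0, -0.1, 0], [0, 0, 0.022, 0, 0, 0]]]
end [0.5727 0.1066 0.043 ]
```

View pics/w28.png

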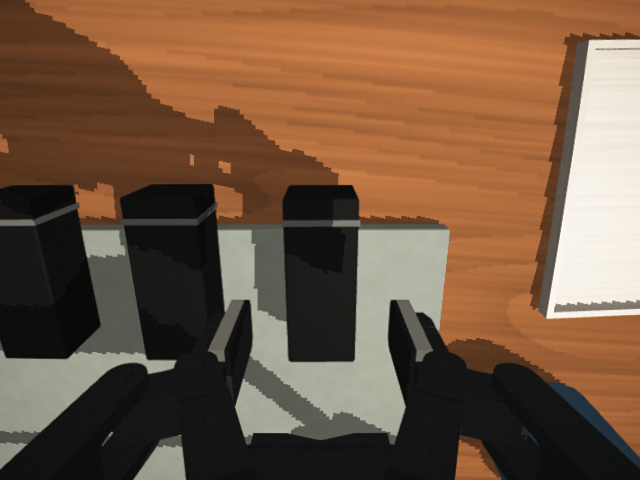

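{"op": "play_rows", "data": {
  "steps": [
    [[-0.001,0,0.022,0,0,0],[0,0,0.021,0,0,0],[0,0,0.022,0,0,0],[0,0,0,0,0,0]]
  ]
}}

```text
t: 48.28
tcp_pos: [0.5709, 0.1068, 0.0443]
tool_rot: [-0.038, 0.999, 0.0, -0.001]
force: [0.4, 0.1, -0.2]
finger_gap: 0.652
```

{"op": "play_rows", "data": {
  "steps": [
    [[0,0,0,0,0,0],[0,0,0,0,0,0],[0,0,0,0,0,0],[0,0,0,0,0,0],[0,0,0,0,0,0]]
  ],
  "fingers": 0,
  "squeeze": 40
}}

```text
t: 48.9
tcp_pos: [0.573, 0.1068, 0.046]
tool_rot: [-0.038, 0.999, -0.0, 0.001]
force: [-0.6, 0.1, 7.3]
finger_gap: 0.417
```

Run:
```python
from h import *
s=manip.sense();print(s['tcp_pos'],s['force'],s['finger_gap']);z=s['tcp_pos'][2]
Y=180+TY
plan([(W(.01,.0955,.16),180+PY,.04),(T(-.004,.075,.16),Y),(T(-.004,.075,z+.002),Y,.03),(T(-.004,.075,z-.0075),Y)])
```

```text
[0.57300634 0.10679052 0.04596115] [-0.58537894  0.05789532  7.2892922 ] 0.41681203389092686
[[[0.002, 0, -0.038, 0, 0, 0], [0.001, 0, -0.038, 0, 0.1, 0], [0.002, 0, -0.038, 0, 0, 0], [0.007, 0.057, 0, 0, 0, -0.4], [0.007, 0.056, 0, 0, 0, -0.3], [0.007, 0.057, 0, 0, 0, -0.4], [0.007, 0.057, 0, 0, 0, -0.4], [0.006, 0.057, 0, 0, 0, -0.4], [0.005, 0.057, 0, 0, 0, -0.3], [0, 0, 0.028, 0, 0, 0]]]
[[[0, 0, 0.028, 0, 0, 0], [0, 0, 0.028, 0, 0, 0], [0, 0, 0.028, 0, 0, 0], [0, 0, 0.009, 0, 0, 0]]]
end [0.4975 0.4424 0.0388]
```

{"op": "play_rows", "data": {
  "steps": [
    [[0.002,0,-0.038,0,0,0],[0.001,0,-0.038,0,0,0],[0.002,0,-0.038,0,0,0],[0.007,0.057,0,0,0,-0.4],[0.007,0.056,0,0,0,-0.3],[0.007,0.057,0,0,0,-0.4],[0.007,0.057,0,0,0,-0.4],[0.006,0.057,0,0,0,-0.4],[0.005,0.057,0,0,0,-0.3],[0,0,0.028,0,0,0]]
  ]
}}

```text
t: 50.15
tcp_pos: [0.4968, 0.4482, 0.1326]
tool_rot: [-0.06, 0.998, 0.003, 0.003]
force: [0.0, -0.1, -2.4]
finger_gap: 0.413
```

{"op": "play_rows", "data": {
  "steps": [
    [[0,0,0.028,0,0,0],[0,0,0.02,0,0,0],[0,0,0.02,0,0,0],[0,0,0,0,0,0]]
  ]
}}

```text
t: 50.65
tcp_pos: [0.496, 0.4414, 0.0604]
tool_rot: [-0.057, 0.998, -0.001, -0.002]
force: [0.1, -0.9, -1.6]
finger_gap: 0.416
```

Run:
```python
from h import *
s=manip.sense();print(s['tcp_pos'],s['force'],s['finger_gap']);snap('wrist','w29');snap('scene','s29')
plan([(T(-.004,.075,.0385),180+TY,.01)])
```

```text
[0.49599931 0.44142853 0.06044688] [ 0.0900184  -0.87429675 -1.5709866 ] 0.4157903464630223
[[[0, 0, 0.008, 0, 0, 0], [0, 0, 0.008, 0, 0, 0], [0, 0, 0.008, 0, 0, -0.1]]]
end [0.4974 0.4424 0.0386]
```

View pics/w29.png

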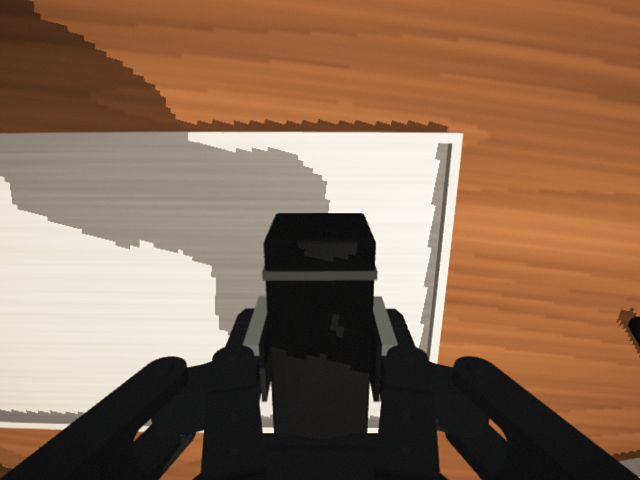

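View pics/s29.png

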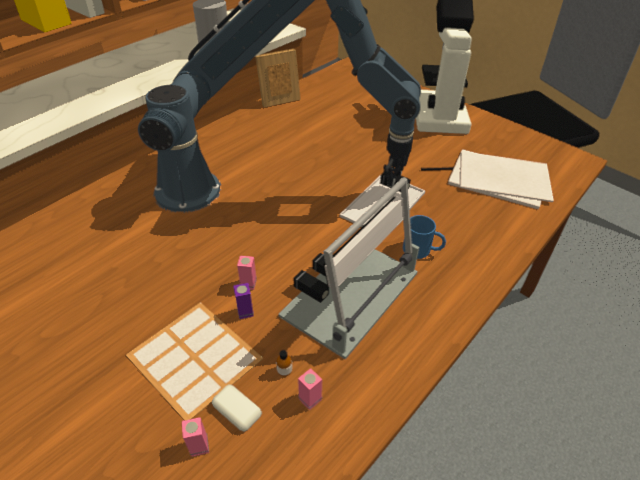

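{"op": "play_rows", "data": {
  "steps": [
    [[0,0,0.008,0,0,0],[0,0,0.008,0,0,0],[0,0,0.005,0,0,0],[0,0,0,0,0,0]]
  ]
}}

```text
t: 51.25
tcp_pos: [0.4965, 0.4422, 0.0406]
tool_rot: [-0.057, 0.998, -0.0, -0.001]
force: [0.2, 0.1, -1.1]
finger_gap: 0.415
```

{"op": "play_rows", "data": {
  "steps": [
    [[0,0,0,0,0,0],[0,0,0,0,0,0],[0,0,0,0,0,0],[0,0,-0.02,0,0,0],[0,0,-0.04,0,0,0],[0,0,-0.06,0,0,0],[0,0,0,0,0,0]]
  ],
  "fingers": 0.65
}}

```text
t: 52.12
tcp_pos: [0.5004, 0.4448, 0.169]
tool_rot: [-0.057, 0.998, 0.003, 0.006]
force: [0.1, -0.6, -0.8]
finger_gap: 0.648
```

Run:
```python
from h import *
s=manip.sense();print(s['tcp_pos'],s['force'],s['finger_gap']);snap('wrist','w30')
Y=180+PY
plan([(W(-.02,.02,.17),Y),(W(.015,.019,.12),Y),(W(.015,.019,.043),Y,.026)])
```

```text
[0.50044322 0.44479024 0.16900539] [ 0.10392865 -0.55279871 -0.79179447] 0.6483532441636128
[[[0, -0.06, -0.001, 0, 0.1, 0.3], [0, -0.059, -0.001, 0.1, 0, 0.3], [0, -0.06, 0, 0, 0.1, 0.4], [-0.001, -0.06, -0.001, 0, 0, 0.3], [-0.001, -0.059, -0.001, 0, 0.1, 0.3], [-0.001, -0.06, 0, 0.1, 0.1, 0.3], [-0.002, -0.06, -0.001, 0, 0, 0.3], [-0.017, 0, 0.025, 0, 0, 0], [-0.018, -0.001, 0.025, 0, 0, 0], [0, 0, 0.026, 0, 0, 0]]]
[[[0, 0, 0.025, 0, 0, 0], [0.001, 0, 0.026, 0, 0, 0]]]
end [0.5786 0.0297 0.0431]
```

View pics/w30.png

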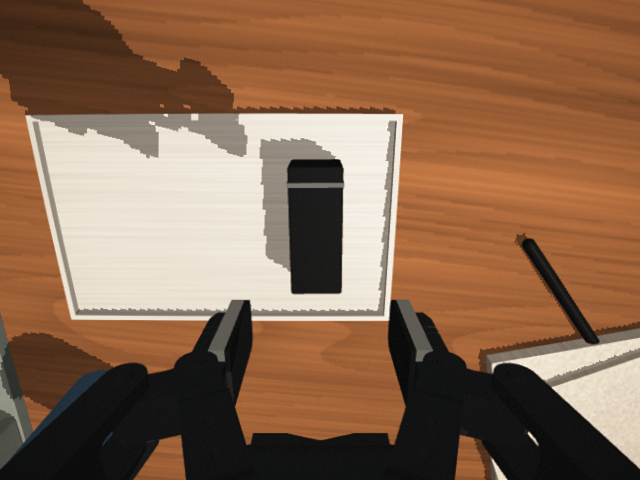

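The block lies flat in the tray (image (316,230)). Next is the middle block.

{"op": "play_rows", "data": {
  "steps": [
    [[0,-0.06,-0.001,0,0,0.3],[0,-0.059,-0.001,0,0,0.3],[0,-0.06,0,0,0,0.4],[-0.001,-0.06,-0.001,0,0,0.3],[-0.001,-0.059,-0.001,0,0,0.3],[-0.001,-0.06,0,0,0,0.3],[-0.002,-0.06,-0.001,0,0,0.3],[-0.017,0,0.025,0,0,0],[-0.018,-0.001,0.025,0,0,0],[0,0,0,0,0,0]]
  ]
}}

```text
t: 53.42
tcp_pos: [0.5767, 0.0283, 0.114]
tool_rot: [-0.038, 0.999, 0.0, -0.002]
force: [-0.1, 0.6, 0.3]
finger_gap: 0.652
```

Run:
```python
from h import *
s=manip.sense();print(s['tcp_pos'],s['tool_rot']);snap('wrist','w31')
plan([(W(.015,.019,.044),180+PY,.026)])
```

```text
[0.57665842 0.02830045 0.11402342] [-3.78272618e-02  9.99281280e-01  4.30314653e-04 -2.41608151e-03]
[[[-0.001, 0, 0.024, 0, -0.1, 0], [-0.001, 0.001, 0.023, 0, -0.1, 0], [-0.001, 0, 0.024, 0, 0, 0]]]
end [0.5791 0.0299 0.0441]
```

View pics/w31.png

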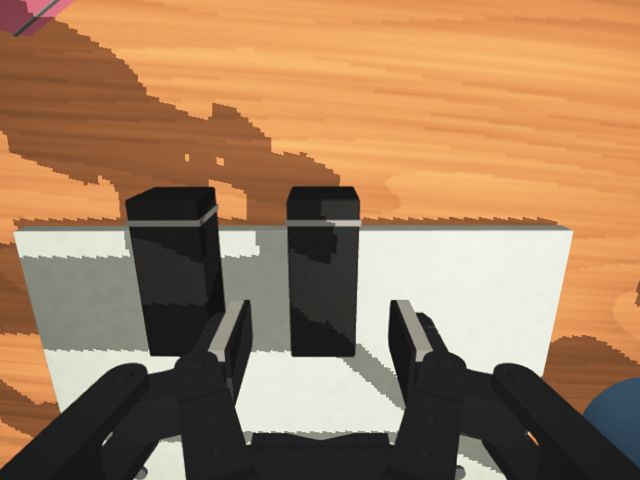

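{"op": "play_rows", "data": {
  "steps": [
    [[-0.001,0,0.024,0,0,0],[0,0.001,0.023,0,0,0],[0,0,0.024,0,0,0],[0,0,0,0,0,0]]
  ]
}}

```text
t: 53.98
tcp_pos: [0.5767, 0.0302, 0.0448]
tool_rot: [-0.038, 0.999, 0.0, -0.002]
force: [-1.0, 0.7, 0.3]
finger_gap: 0.651
```

{"op": "play_rows", "data": {
  "steps": [
    [[0,0,0,0,0,0],[0,0,0,0,0,0],[0,0,0,0,0,0],[0,0,0,0,0,0],[0,0,0,0,0,0]]
  ],
  "fingers": 0
}}

```text
t: 54.6
tcp_pos: [0.5792, 0.0298, 0.0468]
tool_rot: [-0.038, 0.999, -0.0, 0.001]
force: [-0.4, 1.8, 5.9]
finger_gap: 0.411
```

Run:
```python
from h import *
s=manip.sense();print(s['tcp_pos'],s['force'],s['finger_gap']);z=s['tcp_pos'][2]
Y=180+TY
plan([(W(.01,.019,.16),180+PY,.04),(T(-.004,-.002,.16),Y),(T(-.004,-.002,.06),Y,.03),(T(-.004,-.002,z-.006),Y,.01)])
```

```text
[0.57920585 0.02980487 0.04681282] [-0.40838058  1.8204866   5.91453484] 0.41055022781765516
[[[0.002, 0, -0.038, 0, 0, 0], [0.001, 0, -0.037, 0, 0.1, 0], [0.002, 0, -0.038, 0, 0, 0], [0.007, 0.057, 0, 0, 0, -0.4], [0.007, 0.056, 0, 0, 0, -0.3], [0.006, 0.057, 0, 0, 0, -0.4], [0.006, 0.057, 0, 0, 0, -0.4], [0.005, 0.057, 0, 0, 0, -0.4], [0.005, 0.057, 0, 0, 0, -0.3], [0, 0, 0.025, 0, 0, 0]]]
[[[0, 0, 0.025, 0, 0, 0], [0, 0, 0.025, 0, 0, 0], [0, 0, 0.025, 0, 0, 0], [0, 0, 0.009, 0, 0, 0], [0, 0, 0.01, 0, 0, 0]]]
end [0.5067 0.3656 0.0408]
```

{"op": "play_rows", "data": {
  "steps": [
    [[0.002,0,-0.038,0,0,0],[0.001,0,-0.037,0,0,0],[0.002,0,-0.038,0,0,0],[0.007,0.057,0,0,0,-0.4],[0.007,0.056,0,0,0,-0.3],[0.006,0.057,0,0,0,-0.4],[0.006,0.057,0,0,0,-0.4],[0.005,0.057,0,0,0,-0.4],[0.005,0.057,0,0,0,-0.3],[0,0,0.025,0,0,0]]
  ]
}}

```text
t: 55.85
tcp_pos: [0.5063, 0.3706, 0.1349]
tool_rot: [-0.06, 0.998, 0.002, 0.003]
force: [0.8, -0.2, -3.0]
finger_gap: 0.408
```

{"op": "play_rows", "data": {
  "steps": [
    [[0,0,0.025,0,0,0],[0,0,0.025,0,0,0],[0,0,0.022,0,0,0],[0,0,0,0,0,0]]
  ]
}}

```text
t: 56.35
tcp_pos: [0.5046, 0.3645, 0.0593]
tool_rot: [-0.057, 0.998, -0.001, -0.002]
force: [0.2, -1.3, -3.2]
finger_gap: 0.413
```

Run:
```python
from h import *
s=manip.sense();print(s['tcp_pos'],s['force'],s['finger_gap']);snap('wrist','w32')
plan([(T(-.004,-.002,.0405),180+TY,.01)])
```

```text
[0.50459208 0.36453257 0.05926719] [ 0.18571928 -1.2730147  -3.2008258 ] 0.41299445103649557
[[[0, 0, 0.007, 0, 0, 0], [0, 0, 0.006, 0, -0.1, 0], [-0.001, 0, 0.007, 0, 0, 0]]]
end [0.5066 0.3651 0.0406]
```

View pics/w32.png

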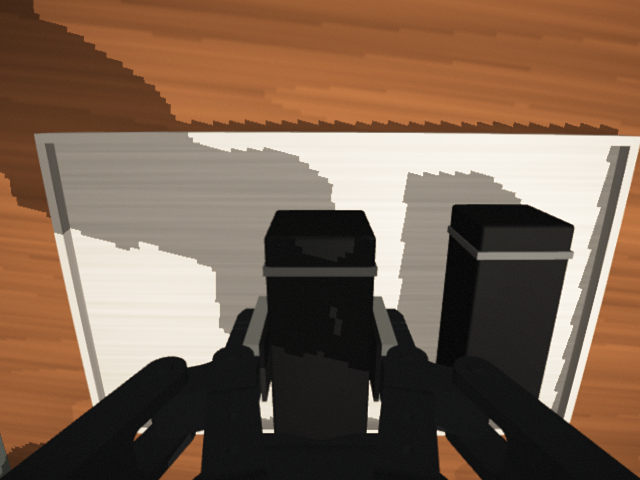

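Aligned beside the first one. Lower and release, then move to the last block.

{"op": "play_rows", "data": {
  "steps": [
    [[0,0,0.007,0,0,0],[0,0,0.006,0,0,0],[0,0,0.006,0,0,0],[0,0,0,0,0,0]]
  ]
}}

```text
t: 56.9
tcp_pos: [0.5059, 0.3653, 0.0418]
tool_rot: [-0.057, 0.998, -0.0, -0.001]
force: [-1.0, 0.4, -2.9]
finger_gap: 0.416
```

{"op": "play_rows", "data": {
  "steps": [
    [[0,0,0,0,0,0],[0,0,0,0,0,0],[0,0,0,0,0,0],[0,0,-0.02,0,0,0],[0,0,-0.04,0,0,0],[0,0,-0.06,0,0,0],[0,0,0,0,0,0]]
  ],
  "fingers": 0.65
}}

```text
t: 57.78
tcp_pos: [0.5098, 0.3674, 0.1693]
tool_rot: [-0.057, 0.998, 0.003, 0.006]
force: [0.6, -0.2, -0.3]
finger_gap: 0.649
```

Run:
```python
from h import *
s=manip.sense();print(s['tcp_pos'],s['force'],s['finger_gap'])
Y=180+PY
plan([(W(-.02,-.058,.17),Y),(W(.015,-.058,.12),Y),(W(.015,-.058,.044),Y,.026)])
```

```text
[0.50984711 0.36736178 0.16932702] [ 0.60336011 -0.20324218 -0.30924699] 0.6494952443727673
[[[0.001, -0.06, 0, 0, 0.1, 0.3], [0.001, -0.06, -0.001, 0.1, 0.1, 0.3], [0, -0.059, 0, 0, 0.1, 0.4], [0.001, -0.06, 0, 0.1, 0.1, 0.3], [-0.001, -0.06, 0, 0, 0.1, 0.3], [0, -0.06, -0.001, 0, 0.1, 0.3], [-0.001, -0.06, 0, 0.1, 0.1, 0.3], [-0.018, 0, 0.025, 0, 0, 0], [-0.017, 0, 0.025, 0, 0, 0], [0, 0, 0.025, 0, 0, 0]]]
[[[0, 0, 0.026, 0, 0, 0], [0, 0, 0.025, 0, 0, 0]]]
end [ 0.5849 -0.0471  0.0442]
```

{"op": "play_rows", "data": {
  "steps": [
    [[0.001,-0.06,0,0,0,0.3],[0.001,-0.06,-0.001,0,0,0.3],[0,-0.059,0,0,0,0.4],[0.001,-0.06,0,0,0,0.3],[-0.001,-0.06,0,0,0,0.3],[0,-0.06,-0.001,0,0,0.3],[-0.001,-0.06,0,0,0,0.3],[-0.018,0,0.025,0,0,0],[-0.017,0,0.025,0,0,0],[0,0,0,0,0,0]]
  ]
}}

```text
t: 59.02
tcp_pos: [0.5805, -0.049, 0.1128]
tool_rot: [-0.038, 0.999, 0.001, -0.002]
force: [-0.6, 0.2, 0.2]
finger_gap: 0.649
```

Run:
```python
from h import *
s=manip.sense();print(s['tcp_pos'],s['tool_rot']);snap('wrist','w33')
plan([(W(.015,-.058,.044),180+PY,.026)])
```

```text
[ 0.58054286 -0.04900366  0.11282293] [-3.80098290e-02  9.99275983e-01  5.00334719e-04 -1.58477668e-03]
[[[-0.002, 0.001, 0.023, 0, 0, 0], [-0.001, 0, 0.024, 0, -0.1, 0], [-0.002, 0.001, 0.023, 0, 0, 0]]]
end [ 0.585  -0.0463  0.0438]
```

View pics/w33.png

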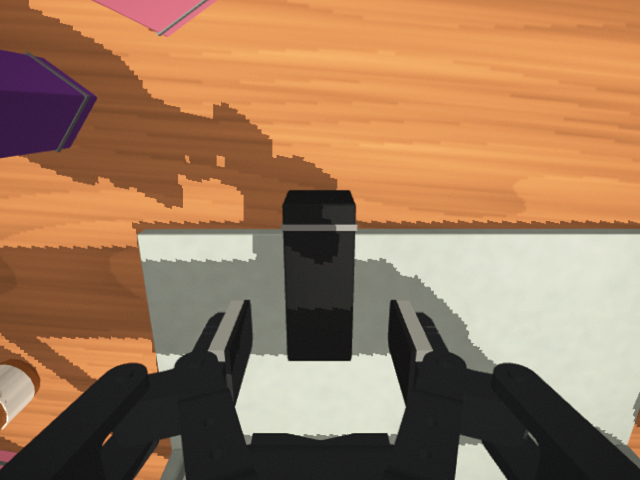

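{"op": "play_rows", "data": {
  "steps": [
    [[-0.001,0,0.023,0,0,0],[-0.001,0,0.024,0,0,0],[0,0,0.023,0,0,0],[0,0,0,0,0,0]]
  ]
}}

```text
t: 59.58
tcp_pos: [0.5817, -0.0482, 0.0441]
tool_rot: [-0.038, 0.999, 0.0, -0.001]
force: [0.1, -0.2, 0.9]
finger_gap: 0.648
```

{"op": "play_rows", "data": {
  "steps": [
    [[0,0,0,0,0,0],[0,0,0,0,0,0],[0,0,0,0,0,0],[0,0,0,0,0,0],[0,0,0,0,0,0]]
  ],
  "fingers": 0
}}

```text
t: 60.2
tcp_pos: [0.5839, -0.049, 0.0459]
tool_rot: [-0.038, 0.999, -0.0, 0.001]
force: [-1.0, 0.5, 6.3]
finger_gap: 0.414
```

Run:
```python
from h import *
s=manip.sense();print(s['tcp_pos'],s['force'],s['finger_gap']);z=s['tcp_pos'][2]
Y=180+TY
plan([(W(.01,-.058,.16),180+PY,.04),(T(-.004,-.079,.16),Y),(T(-.004,-.079,.06),Y,.03),(T(-.004,-.079,z-.006),Y,.01)])
```

```text
[ 0.5839081  -0.04899487  0.04592858] [-0.96388442  0.46002892  6.34145612] 0.4136254980828085
[[[0.001, 0.001, -0.038, 0, 0, 0], [0.001, 0, -0.038, 0, 0.1, 0], [0.002, 0.001, -0.038, 0, 0, 0], [0.006, 0.057, 0, 0, 0, -0.4], [0.006, 0.056, 0, 0, 0, -0.3], [0.006, 0.057, 0, 0, 0, -0.4], [0.006, 0.057, 0, 0, 0, -0.4], [0.004, 0.057, 0, 0, 0, -0.3], [0.005, 0.057, 0, 0, 0, -0.4], [0, 0, 0.025, 0, 0, 0]]]
[[[0, 0, 0.025, 0, 0, 0], [0, 0, 0.025, 0, 0, 0], [0, 0, 0.025, 0, 0, 0], [0, 0, 0.01, 0, 0, 0], [0, 0, 0.01, 0, 0, 0]]]
end [0.5153 0.2892 0.0396]
```

{"op": "play_rows", "data": {
  "steps": [
    [[0.001,0.001,-0.038,0,0,0],[0.001,0,-0.038,0,0,0],[0.002,0.001,-0.038,0,0,0],[0.006,0.057,0,0,0,-0.4],[0.006,0.056,0,0,0,-0.3],[0.006,0.057,0,0,0,-0.4],[0.006,0.057,0,0,0,-0.4],[0.004,0.057,0,0,0,-0.3],[0.005,0.057,0,0,0,-0.4],[0,0,0.025,0,0,0]]
  ]
}}

```text
t: 61.45
tcp_pos: [0.5147, 0.2942, 0.135]
tool_rot: [-0.06, 0.998, 0.001, 0.003]
force: [0.6, 0.1, -2.5]
finger_gap: 0.415
```

{"op": "play_rows", "data": {
  "steps": [
    [[0,0,0.025,0,0,0],[0,0,0.025,0,0,0],[0,0,0.022,0,0,0],[0,0,0,0,0,0]]
  ]
}}

```text
t: 61.95
tcp_pos: [0.5131, 0.2889, 0.0597]
tool_rot: [-0.057, 0.998, -0.001, -0.002]
force: [0.4, -0.1, -1.7]
finger_gap: 0.413
```

Run:
```python
from h import *
s=manip.sense();print(s['tcp_pos'],s['force'],s['finger_gap']);snap('wrist','w34')
plan([(T(-.004,-.079,.0395),180+TY,.01)])
```

```text
[0.51308395 0.28887907 0.05969274] [ 0.377845   -0.11617193 -1.71687867] 0.4131433444320264
[[[0, 0, 0.007, 0, 0, 0], [-0.001, 0, 0.007, 0, -0.1, 0], [0, 0, 0.007, 0, 0, 0]]]
end [0.5151 0.2893 0.0398]
```

View pics/w34.png

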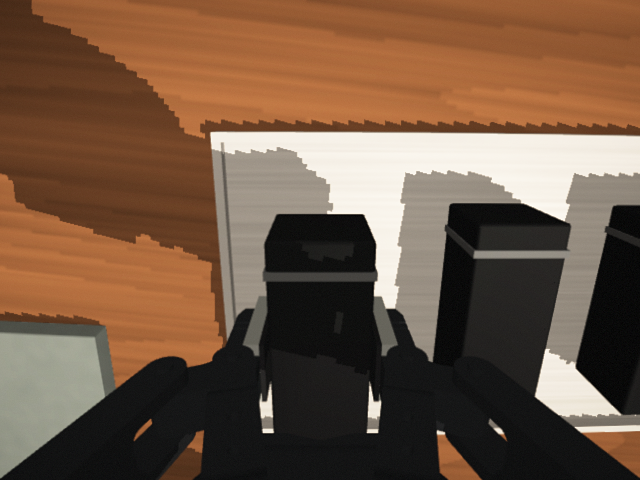

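{"op": "play_rows", "data": {
  "steps": [
    [[0,0,0.007,0,0,0],[0,0,0.007,0,0,0],[0,0,0.006,0,0,0],[0,0,0,0,0,0]]
  ]
}}

```text
t: 62.5
tcp_pos: [0.5144, 0.2893, 0.0408]
tool_rot: [-0.057, 0.998, -0.0, -0.001]
force: [0.5, 1.0, -1.3]
finger_gap: 0.413
```

{"op": "play_rows", "data": {
  "steps": [
    [[0,0,0,0,0,0],[0,0,0,0,0,0],[0,0,0,0,0,0],[0,0,-0.02,0,0,0],[0,0,-0.04,0,0,0],[0,0,-0.05,0,0,0],[0.03,0.01,-0.05,0,0,0],[0.03,0.01,-0.05,0,0,0],[0,0,0,0,0,0],[0,0,0,0,0,0]]
  ],
  "fingers": 0.58
}}

```text
t: 63.75
tcp_pos: [0.4528, 0.3023, 0.2514]
tool_rot: [-0.057, 0.998, 0.0, 0.0]
force: [0.5, -0.9, -0.3]
finger_gap: 0.579
```

Run:
```python
from h import *
s=manip.sense();print(s['tcp_pos'],s['force'],s['finger_gap']);w=snap('wrist','w35');snap('scene','s35');snap('top','t35')
```

```text
[0.4527883  0.30234602 0.25141166] [ 0.49402525 -0.89476959 -0.25116295] 0.5793000948575979
```

View pics/w35.png

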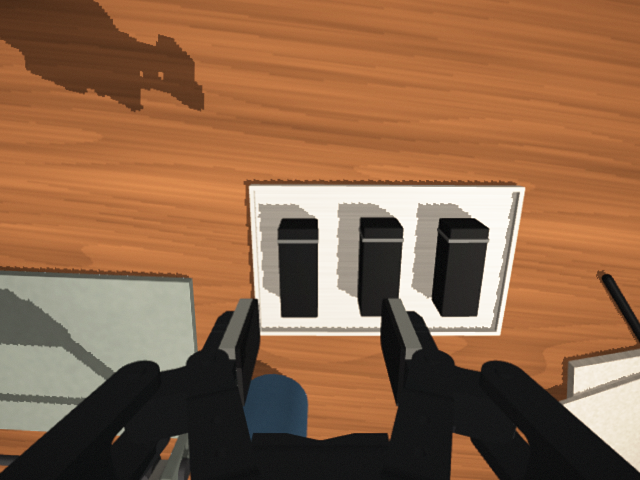

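View pics/s35.png

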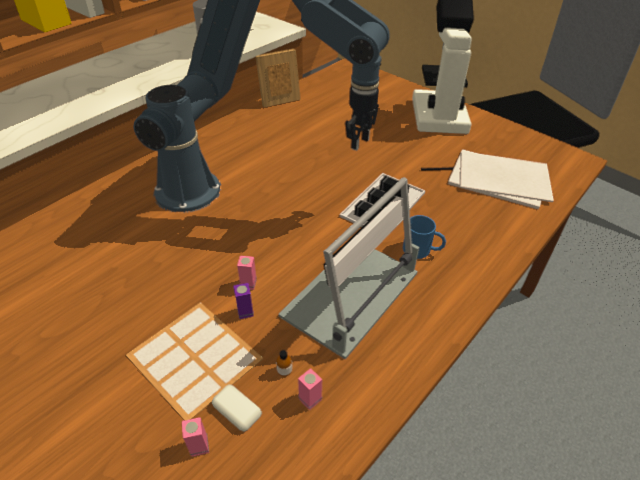

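View pics/t35.png

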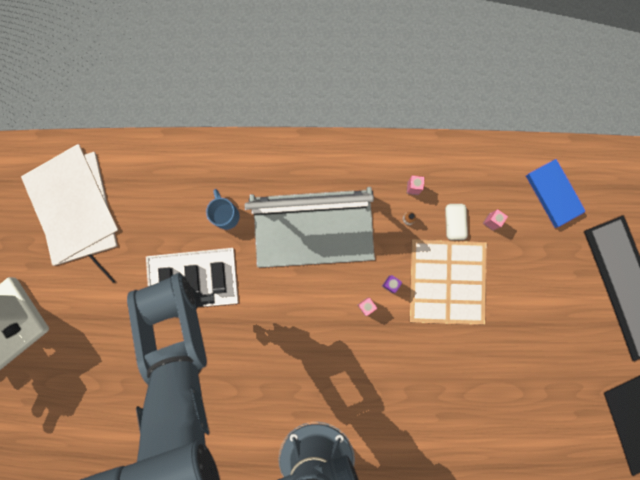

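All three blocks lie flat in the tray (wrist image, columns 298, 381 and 460). The handle is up, and the mug, bottle and mouse are where they were. The tool is clear, so I'll hand in.

Run:
```python
from h import *
w=snap('wrist');print(manip.sign_off())
```

```text
the job is handed in; nothing more can be done
None
```

The job is handed in at about 64 s of the 210 s allowed. I got no verdict back, so what follows is from my own checks.

**What I did**
- I stood each of the three black blocks in front of the bed's front edge and pushed it high until it tipped onto the bed. The pink and purple look-alikes were left alone.
- I gripped the handle and pulled it down until the force rose from about 6 N (the spring alone) to 26 N. I held it there for about 0.4 s, then eased it up to its stop over about 6 s and released it.
- I carried the blocks one at a time into the tray and let go of each.

**Last checks**
- **Blocks on the bed:** before the press their mid points were about 17–19 mm in from the front edge, pointing straight in.
- **Final pictures:** all three blocks lie flat in the tray, and the handle looks as it did at the start. The mug, bottle and mouse look unmoved, and the gripper is clear of everything.

**What disagreed or is uncertain**
- **Cameras:** the fixed cameras differed from each other by about 6 mm on the blocks. I used the wrist camera for grasping; its reading of the tray corners matched the top view within about 2 mm.
- **Press angle:** I inferred it from tool position, force and pictures, because there is no direct reading. The bar rolled about 10 mm in the pads, so the position-based estimate read about 0.04 rad too high at the bottom. Contact with the blocks rests on the force rise.
- **Side force on the way up:** it reached about 29 N before I widened the path. The tool moved at about 0.3 rad/s throughout, well under the 1.2 limit.

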